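# Bleed the press's air receiver through its locked valve

## Robot

A 7-joint arm with a two-finger parallel gripper is mounted at the origin on the work surface. World frame = base frame: x ahead of the robot, y to its left, z up, the work surface at z = 0. Lengths are in m, angles in rad, forces in N, time in s.
With the tool pointing down it reaches from about 0.425 to 1.025 m from the base axis. Payload 9.4 kg.
Tool frame: the origin (TCP) lies at the very end of the fingers, on their centre line; the grasp point (between the pads) lies r.pinch_z behind it (r.pinch_z is the distance from the TCP to the grasp point, in m); y points along the fingers, z is the direction in which the jaws open and shut, and the axes are right-handed (so a half turn about y gives the same grasp; the last joint's range is limited). The gripper opens to 85 mm and grips with 20 to 120 N. Pads are 22 mm wide; open, the fingers measure 114 mm over their backs; the gripper's body (76 mm by 85 mm) begins 54 mm behind the grasp point. The pads swing forward as they close: fully open they stand 13 mm farther back than shut.
Start: joints at [-1.357, 0.599, -0.003, 1.599, 0.002, 0.943, -0.08], TCP at [0.208, 0.695, 0.231] pointing down, gripper open.
Joint ranges: [-2.57, 2.57], [-0.35, 1.97], [-1.29, 1.29], [0.11, 2.56], [-1.05, 4.19], [0.11, 1.86], [-2.63, 2.63]. Speed limits (rad/s): [2.22, 2.22, 3.01, 3.01, 3.14, 3.14, 3.14].

## Interface

Orientations are given as a 3x3 rotation matrix whose columns are the frame's x, y, z axes.
In Python, from workcell import r gives the robot as it stands.
- The arm moves only by the shell command python3 -m pendant 'ROWS' [OPENING] [FORCE]. ROWS is JSON, a list of rows, each a list of 6 numbers: the shift along the world's x, y, z in units of 25 mm (1.0 is 25 mm), then the turn, a rotation vector about the world's x, y, z in units of 8 degrees (1.0 is 8 degrees). In form: [[tx, ty, tz, ax, ay, az], ...]. A call has 1 to 20 rows; each row is the pose to reach, as a shift and turn from the pose commanded when the call began; what a row does not reach only later rows make up. A row lasts 1/10 s, in which the tool goes at most 50 mm and 8.59 degrees, less where a joint would pass 70% of its speed; a pose out of reach is approached as far as the arm can. A call with a gripper value outside its range is refused whole. OPENING is the finger opening in mm, from 0 to 85.4, set as the call begins (- or left out, the last holds). The fingers move at their own pace and stop on an object; FORCE is the grip in N (left out, the last holds). Time passes only in rows, so rows that repeat a pose let the fingers close. It gives the time, the measured TCP pose, the force and the opening at its end, in the units of the state.
- r.get_state(): the state, without advancing time (a new reading comes with each control period).
- r.get_image(name): name is "side" or "top"; returns a dict with "image" (420x560x3 uint8, red, green, blue), "camera_matrix" (3x3 intrinsics, pixels), "R" (3x3) and "t" (3): a world point X has camera coordinates R X + t. Camera axes: x right, y down, z forward; pixel columns grow to the right and rows downward; lengths in m; the calibration is good to about 2 mm. A picture is of the moment at which its call begins. There is no depth.
- r.sign_off(): hands the job in, once; it reports no verdict.
The state is a dict: "time_s": time; "joints": joint angles; "qvel": joint speeds; "tau": joint torques, N m; "position": TCP position; "orientation": TCP orientation; "contact_force": force on the tool from outside, world axes, zero at the start; "ft_torque": the same for the moment, N m; "width": finger opening in m.
Only numpy, scipy, OpenCV 4.12 (cv2) and the standard library are available. Lean on these libraries where they do the work, as an engineer would, in place of code of your own. Each camera call takes 0.05 s, during which the arm holds its last target. There are 200 camera calls.

## Task

Bleed the air receiver of the bench press: slide the spanner that fits onto the square of the valve stem, from up the slope, with its handle between the two stop posts, so that the stem cannot turn, and unscrew the knurled lock nut all the way to its stop. Then push the freed valve pin right in, keep it in for about a second and let it spring out again. Leave the spanner lying on the stem and the nut unscrewed, and do not shift the other tools, bottles and tins.

Things in the scene. Friction and masses are not known exactly. Their poses are not given: they have to be found in the camera images.
- foot (a point): fixed point where the valve axis meets the face of the console's sloping aluminium panel (130 mm wide, from 50 mm below to 135 mm above this point). z = valve axis, outwards, tilted 30 degrees from vertical towards the robot; x = up the slope; y = across. Along z: square stem 0-16 mm, collar to 20, tight nut 20-52, pin to 82 mm
- panel: the panel itself, same origin and axes as foot. Two steel stop posts stand on it, 16 mm high, 12 mm long, centred 118 mm up the slope at y = +-20.5 mm; the 31 mm gap between them takes a spanner's handle and keeps it from swinging round. The console under it is fixed, somewhere near the middle of the bench
- flats (a point): centre of the brass stem's square (30 mm across flats, 16 mm high), on the valve axis 4 mm above the panel; axes turn with the stem, equal to foot's when stem = 0. An 8 mm spanner lying on the panel slides onto it, under the nut, from up the slope (until its mouth's floor meets the stem); gravity keeps it there
- stem (a joint): turn of the square stem in rad, anticlockwise positive seen from the pin's end; 0 = flats along and across the slope. It turns almost freely (0.03 N m) and without stops: unless the spanner holds it, it turns along with the nut
- nut_mid (a point): centre of the knurled brass lock nut, on the valve axis: a cylinder 40 mm in diameter, 32 mm long, 36 mm above the panel face when tight. Rises with unscrewing. About 0.15 N m turns it
- nut (a joint): turn of the nut on the stem in rad, 0 = tight, 3.1 = fully unscrewed, at its stop (it stays on the pin); anticlockwise seen from the pin's end loosens it and it climbs 3.2 mm per rad along the axis
- pin_top (a point): tip of the 14 mm thick steel valve pin, on the valve axis 82 mm above the panel face, 30 mm above the tight nut, 20 mm above the unscrewed one; moves in with the pin
- pin (a joint): how far the pin is pushed in along the axis, m; 0 = out, 0.009 = fully in. A spring of 4 N (out) to 8 N (in) pushes it out. The nut rides on the pin and, while screwed down, keeps it from going in
- wide_fin (a point): plain steel holding spanner with the wide mouth (36 mm), which fits the square stem; 145 mm long, 0.2 to 0.33 kg. This point: centre of its upright grip fin, which is 36 mm long (x), 14 mm thick (y) and stands 8 to 60 mm above the underside. x points from mouth to handle end, z up. Lies flat on the table at first, underside 34 mm below this point
- wide: the same spanner, origin on its underside below the fin centre. Plate 8 mm thick; handle 18 mm wide, ending 35 mm beyond the origin (+x); fork 60 mm wide from x = -53 mm (its back) to -110 mm (prong tips, prongs 12 mm wide); mouth's floor at x = -73 mm
- wide_jaw (a point): middle of the wide spanner's mouth, 90 mm from the fin along -x, half-way up its plate (4 mm above the underside); same axes as wide_fin
- narrow_fin (a point): a like spanner with a narrow mouth, 22 mm, too small for the stem: a bystander. Same layout; this point lies at the centre of its fin
- mallet: bystander: white-headed mallet lying down, 240 mm long, 52 mm high; origin under the middle
- beveller: bystander: wooden-handled edge tool lying down, 175 mm long, 28 mm high; origin under its middle
- glue: bystander: white bottle, 60 mm diameter, 130 mm high; origin at its underside
- rivets: bystander: jar, 68 mm diameter, 85 mm high; origin at its underside
- tin: bystander: low steel tin, 58 mm diameter, 35 mm high; origin at its underside
- punch: bystander: steel strap punch lying down, 100 mm long, 30 mm wide, 14 mm high; origin under its middle
Not all that is in view belongs to the job. What is shaped like the part that bears foot but brown or pink is not meant.

How it is judged:
On the way, in this order (a step that is already met when the one before it is completed fails the run):
1. the wide spanner lies on the square of the stem (distance between wide_jaw and flats below 0.01 m and angle between the x axis of wide_jaw and the x axis of foot, either way round below 0.25 rad and angle between the z axis of wide_jaw and the z axis of foot, either way round below 0.12 rad), for 0.3 s.
2. the lock nut is unscrewed to its stop while the spanner holds the stem (all of step 1 and value of joint nut above 2.75 rad), for 0.2 s.
3. the freed pin is pushed right in and kept there (value of joint pin above 0.0065 m), for 0.5 s.
At the end, for the whole second after the job is handed in: the wide spanner lies at rest, flat on the panel (within 0.12 rad), on the stem (mouth centre within 10 mm of the square's centre, lined up with the slope within 0.25 rad), the nut is unscrewed by more than 2.6 rad and the pin is out again (less than 2 mm in) (all of step 1 and value of joint nut above 2.6 rad and value of joint pin below 0.002 m and linear speed of wide below 0.02 m/s); the robot touches nothing.
It fails at once if a bystander is shifted by more than 30 mm (distance of any of narrow_fin, mallet, beveller, glue, rivets, tin, punch from where it was at the start of the episode above 0.03 m).
It also fails if it takes over 69 s, if anything falls off the work surface, if the arm or the gripper's body presses on something with over 40 N, if the wrist force passes 120 N, or if a joint passes its speed limit or range.

## Working session

There is one attempt and no reset: what is moved stays moved. The work goes in short steps, Python scripts to look and compute and a shell command to move; the robot and the scene stay as the last step left them, time stands still between calls to the robot, and variables do not carry over. Pictures are saved under pics/ and viewed, about 8 in all and at most 12, crops included, and the job is handed in when it is done.

```bash
mkdir -p pics; ls
python3 - <<'E'
from workcell import r
import cv2
for n in("top","side"):
    d=r.get_image(n); cv2.imwrite(f"pics/{n}0.png",cv2.cvtColor(d["image"],cv2.COLOR_RGB2BGR))
    print(n,d["camera_matrix"].tolist(),d["R"].round(4).tolist(),d["t"].round(4).tolist())
s=r.get_state();print(s["time_s"],s["position"],s["orientation"],s["width"],r.pinch_z)
E
```

```text
pics
top [[488.38901672700075, 0.0, 271.3223958604303], [0.0, 488.38901672700075, 211.78939565626663], [0.0, 0.0, 1.0]] [[-0.0154, -0.9999, 0.0032], [-0.9968, 0.0151, -0.0789], [0.0789, -0.0044, -0.9969]] [0.0095, 0.4437, 1.666]
side [[468.4241000835027, 0.0, 284.0055644433121], [0.0, 468.4241000835027, 208.89908137417336], [0.0, 0.0, 1.0]] [[0.8591, -0.5118, 0.0044], [-0.2403, -0.411, -0.8794], [0.4518, 0.7544, -0.4761]] [-0.3644, 0.2045, 1.12]
0.1 [0.20775346 0.69416093 0.23048615] [[ 9.58029910e-01 -2.81463976e-04  2.86668121e-01]
 [-2.86668231e-01 -1.38170267e-03  9.58028922e-01]
 [ 1.26439479e-04 -9.99999006e-01 -1.40439927e-03]] 0.08501723349303848 0.0187
```

View pics/top0.png

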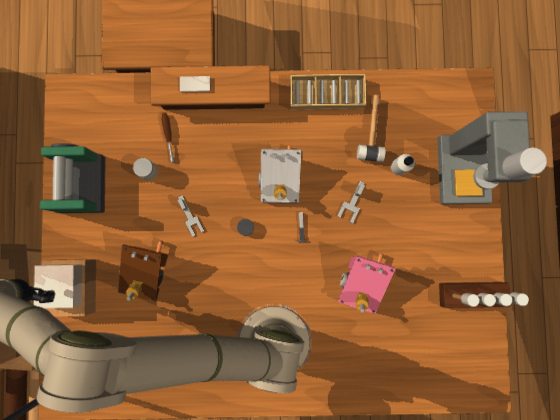

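View pics/side0.png

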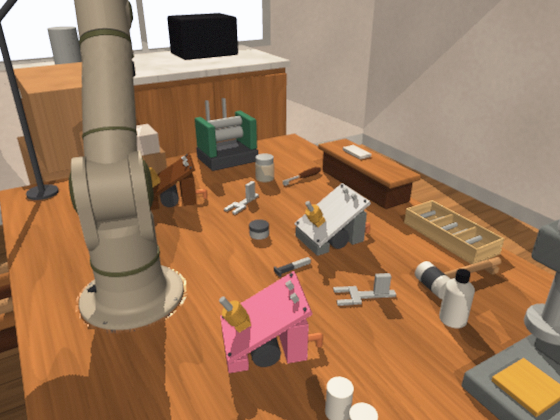

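The grey console is at about (281,175) in the top view, with the brass nut at (280,190). The brown one at (142,272) and the pink one at (368,285) are decoys. There are two candidate spanners, at (190,215) and (352,202), so I'll compare their mouths in enlarged crops.

```bash
python3 - <<'E'
import cv2,numpy as np
t=cv2.imread("pics/top0.png")
c=lambda x,y,w,h,s:cv2.resize(t[y:y+h,x:x+w],None,fx=s,fy=s,interpolation=cv2.INTER_CUBIC)
a=np.hstack([c(165,185,50,60,5),c(328,170,50,60,5),c(252,140,60,75,4)]);
E
python3 - <<'E'
import cv2,numpy as np
t=cv2.imread("pics/top0.png");s=cv2.imread("pics/side0.png")
c=lambda t,x,y,w,h:cv2.resize(t[y:y+h,x:x+w],(w*5,h*5),interpolation=cv2.INTER_CUBIC)
a=np.hstack([c(t,165,185,50,60),c(t,328,170,50,60),c(t,252,147,60,60)])
b=np.hstack([c(s,215,175,50,60),c(s,330,260,70,60),c(s,290,185,40,60)])
cv2.imwrite("pics/crop1.png",np.vstack([a,b]))
E
```

```text
(no output)
```

View pics/crop1.png

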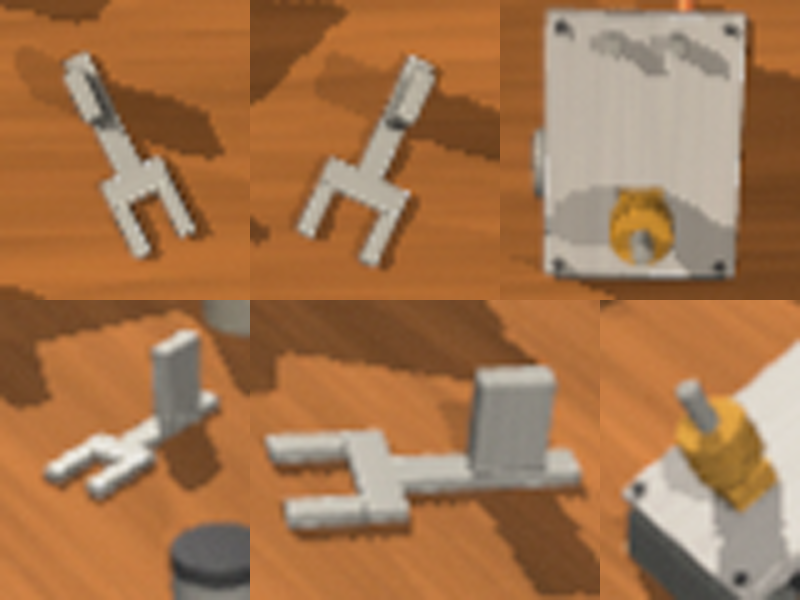

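The right-hand spanner at top (352,202) has the wider mouth: its fork is about 60 mm against about 46 mm for the left one. It is the wide spanner, and the left one at (190,215) is the narrow bystander. Next I'll localise the console and the wide spanner.

```bash
cat > lib.py <<'E'
import cv2,numpy as np
from workcell import r
def cam(n): 
    d=r.get_image(n); return d["image"],d["camera_matrix"],d["R"],np.array(d["t"])
def ray(px,K,R,t):
    px=np.atleast_2d(px).astype(float); d=(np.c_[px,np.ones(len(px))]@np.linalg.inv(K).T)@R; return -R.T@t,d
def onz(px,c,z):
    o,d=ray(px,*c[1:]); return o+d*((z-o[2])/d[:,2])[:,None]
def proj(X,c):
    p=(np.atleast_2d(X)@c[2].T+c[3])@c[1].T; return p[:,:2]/p[:,2:]
def grey(im,roi,smax,vmin):
    h=cv2.cvtColor(im,cv2.COLOR_RGB2HSV); m=((h[...,1]<smax)&(h[...,2]>vmin)).astype(np.uint8)
    k=np.zeros_like(m);x,y,w,hh=roi;k[y:y+hh,x:x+w]=1;m*=k
    n,l,s,_=cv2.connectedComponentsWithStats(m); i=1+s[1:,4].argmax(); m=(l==i).astype(np.uint8)
    return m,cv2.findContours(m,cv2.RETR_EXTERNAL,cv2.CHAIN_APPROX_NONE)[0][0][:,0]
E
python3 - <<'E'
from lib import *
from scipy.optimize import least_squares
T=cam("top");S=cam("side");out=[]
for c,roi,roi2 in((T,(250,140,62,70),(328,170,50,60)),(S,(290,180,85,75),(330,265,70,45))):
    m,ct=grey(c[0],roi,70,110); h=cv2.convexHull(ct); 
    print("panel",cv2.contourArea(h),[p[0].tolist() for p in cv2.approxPolyDP(h,5,True)])
    m2,ct2=grey(c[0],roi2,70,90); print("span",[p[0].tolist() for p in cv2.approxPolyDP(ct2[:,None],1.5,True)])
    v=cv2.cvtColor(c[0],cv2.COLOR_RGB2BGR)
    v[ct[:,1],ct[:,0]]=(0,0,255);v[ct2[:,1],ct2[:,0]]=(255,0,0)
    x,y=(245,135) if c is T else (285,180); w,hh=(135,110) if c is T else (115,130)
    out.append(cv2.resize(v[y:y+hh,x:x+w],(400,int(400*hh/w)),interpolation=0))
H=max(o.shape[0] for o in out);out=[cv2.copyMakeBorder(o,0,H-o.shape[0],0,0,0) for o in out]
cv2.imwrite("pics/seg.png",np.hstack(out))
E
```

```text
panel 2079.0 [[300, 150], [298, 201], [261, 201], [262, 149]]
span [[360, 181], [349, 203], [344, 202], [338, 213], [338, 216], [340, 216], [345, 207], [352, 210], [354, 213], [350, 220], [351, 222], [353, 222], [359, 209], [354, 204], [358, 196], [355, 194], [360, 194], [364, 186]]
panel 2315.5 [[369, 200], [320, 247], [295, 224], [341, 183]]
span [[390, 275], [388, 273], [375, 274], [373, 291], [358, 291], [355, 286], [334, 287], [335, 292], [349, 291], [352, 298], [337, 300], [338, 305], [360, 303], [362, 297], [394, 296], [394, 291], [388, 289]]
```

View pics/seg.png

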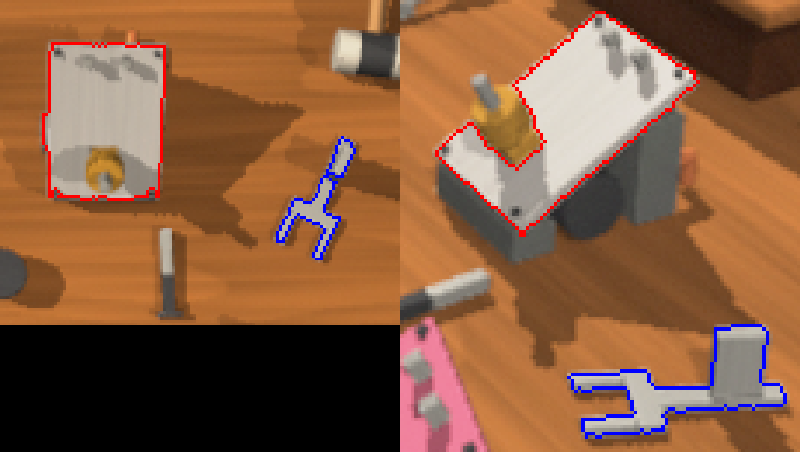

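Run:
```python
from lib import *
from scipy.optimize import least_squares
from scipy.spatial.transform import Rotation as Ro
T=cam("top");S=cam("side")
tilt=np.radians(30)
def axes(yaw):
    z=np.array([-np.sin(tilt)*np.cos(yaw),-np.sin(tilt)*np.sin(yaw),np.cos(tilt)])
    x=np.array([np.cos(tilt)*np.cos(yaw),np.cos(tilt)*np.sin(yaw),np.sin(tilt)])
    return np.c_[x,np.cross(z,x),z]
m=np.array([[135,65,0],[135,-65,0],[-50,-65,0],[-50,65,0],[0,0,82]])/1e3
pt=np.array([[261.3,149],[300.8,149.6],[298.6,201.5],[261,201.5],[280.6,197]])
ps=np.array([[341.3,182.6],[369.6,200],[320.3,247.4],[294.6,224.3],[307.6,202.6]])
w=np.array([1,1,1,1,.5])[:,None]
f=lambda p:np.r_[((proj(p[:3]+m@axes(p[3]).T,T)-pt)*w).ravel(),((proj(p[:3]+m@axes(p[3]).T,S)-ps)*w).ravel()]
q=least_squares(f,[.5,0,.1,0],loss='soft_l1');print("foot",q.x.round(4),"\n",f(q.x).reshape(-1,2).round(1).tolist());print(axes(q.x[3]).round(4).tolist())
mt=np.array([[-53,30,8],[-53,-30,8],[-110,30,8],[-110,-30,8]])/1e3
pt2=np.array([[344,201.8],[359.6,209],[337.6,215.8],[353.2,222.6]])
ms=np.array([[-18,0,60],[18,0,60],[-110,30,8],[-110,-30,0],[35,-9,0]])/1e3
ps2=np.array([[375,274],[389.5,274],[333.7,288],[338,305.3],[394.5,296.3]])
def pose(p,M): return Ro.from_euler('z',p[2]).apply(M)+[p[0],p[1],0]
g=lambda p:np.r_[(proj(pose(p,mt),T)-pt2).ravel(),(proj(pose(p,ms),S)-ps2).ravel()]
best=min((least_squares(g,[.5,-.2,a],loss='soft_l1') for a in(-2,-1,0,1)),key=lambda s:s.cost)
print("wide",best.x.round(4),g(best.x).reshape(-1,2).round(1).tolist())
```

```text
foot [ 0.5219 -0.0293  0.0603 -0.0132] 
 [[-0.5, 0.2], [-0.0, -0.4], [0.8, -0.5], [0.4, -0.4], [0.2, 0.2], [0.1, 0.5], [0.1, 0.9], [-0.9, -2.0], [-0.5, -0.3], [0.2, 0.4]]
[[0.866, 0.0132, -0.5], [-0.0114, 0.9999, 0.0066], [0.5, 0.0, 0.866]]
wide [ 0.5125 -0.3012 -0.4398] [[0.3, -0.5], [0.5, -0.7], [0.1, 0.4], [0.4, 0.7], [-0.1, 0.4], [0.5, -0.4], [-1.2, -1.5], [-0.8, -0.0], [0.7, -0.4]]
```

Both fits are consistent, with residuals mostly under 1 px. I'm moving towards the wide spanner with a turn of about -188° about z, so the nut turn can later run anticlockwise with joint 7 centred.

```bash
python3 -m pendant '[[13.7,-15.8,4,0,0,-11.75],[13.7,-15.8,4,0,0,-11.75],[13.7,-15.8,4,0,0,-11.75],[13.7,-15.8,4,0,0,-11.75],[13.7,-15.8,4,0,0,-11.75],[13.7,-15.8,4,0,0,-11.75],[13.7,-15.8,4,0,0,-11.75],[13.7,-15.8,4,0,0,-11.75],[13.7,-15.8,4,0,0,-11.75],[13.7,-15.8,4,0,0,-11.75],[13.7,-15.8,4,0,0,-11.75],[13.7,-15.8,4,0,0,-11.75],[13.7,-15.8,4,0,0,-11.75],[13.7,-15.8,4,0,0,-11.75]]' 50
python3 -c "
from workcell import r;s=r.get_state();print(s['joints'],s['position'],s['orientation'])"
```

```text
time_s: 1.7
position: [0.5493, 0.3009, 0.3308]
orientation: [[-0.35, -0.001, 0.937], [-0.937, 0.0, -0.35], [0.0, -1.0, -0.001]]
contact_force: [0.3, 1.2, -0.2]
width: 0.0499
[-0.93104843  0.4153002   0.49754378  1.74114647 -0.22566189  1.04297675
 -0.71192825] [0.54931669 0.30089885 0.33081415] [[-3.49823024e-01 -1.17981045e-03  9.36815062e-01]
 [-9.36815787e-01  2.46374728e-04 -3.49822985e-01]
 [ 1.81917256e-04 -9.99999274e-01 -1.19145260e-03]]
```

```bash
python3 -m pendant '[[-1.47,-24.08,-3,0,0,-11.84],[-1.47,-24.08,-3,0,0,-11.84],[-1.47,-24.08,-3,0,0,-11.84],[-1.47,-24.08,-3,0,0,-11.84],[-1.47,-24.08,-3,0,0,-11.84],[-1.47,-24.08,-3,0,0,-11.84],[-1.47,-24.08,-3,0,0,-11.84],[-1.47,-24.08,-3,0,0,-11.84],[-1.47,-24.08,-3,0,0,-11.84],[-1.47,-24.08,-3,0,0,-11.84],[-1.47,-24.08,-3,0,0,-11.84],[-1.47,-24.08,-3,0,0,-11.84],[-1.47,-24.08,-3,0,0,-11.84],[-1.47,-24.08,-3,0,0,-11.84],[-1.47,-24.08,-9.6,0,0,-11.84],[-1.47,-24.08,-9.6,0,0,-11.84],[-1.47,-24.08,-9.6,0,0,-11.84],[-1.47,-24.08,-9.6,0,0,-11.84],[-1.47,-24.08,-9.6,0,0,-11.84]]'
python3 - <<'E'
from lib import *
s=r.get_state();print(s['joints'])
out=[]
for n in("top","side"):
    c=cam(n);v=cv2.cvtColor(c[0],cv2.COLOR_RGB2BGR);u=proj([.5125,-.301,.06],c)[0].astype(int);out.append(cv2.resize(v[u[1]-50:u[1]+50,u[0]-60:u[0]+60],(400,333)))
cv2.imwrite("pics/a1.png",np.hstack(out))
E
```

```text
time_s: 3.6
position: [0.5136, -0.3, 0.09]
orientation: [[-0.905, -0.003, -0.426], [0.426, 0.003, -0.905], [0.004, -1.0, -0.001]]
contact_force: [-1.0, -0.1, 0.1]
width: 0.0503
[ 0.01435415  0.73679843  0.66192143  2.038993   -0.77176838  0.63478968
 -0.80704048]
```

View pics/a1.png

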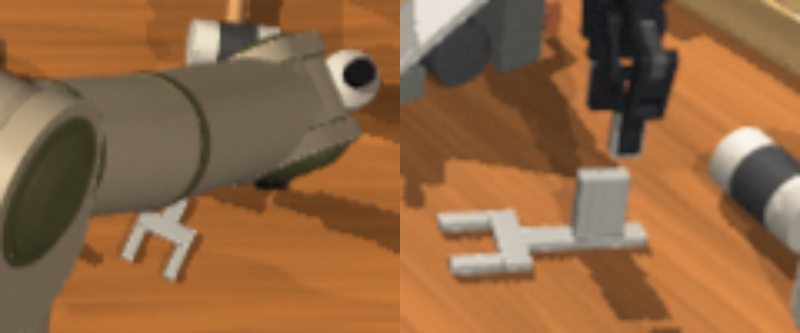

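Run:
```python
from lib import *
c=cam("side");u=proj([.5125,-.301,.06],c)[0].astype(int);s=r.get_state();p=s["position"];z=s["orientation"][:,2]
print(u);
for k in(-.025,0,.025):print(((proj(p+k*z,c)[0]-u+[60,50])*3.333+[400,0]).round())
print(((proj([.5125,-.301,.06],c)[0]-u+[60,50])*3.333+[400,0]).round())
```

```text
[382 273]
[601. 110.]
[611. 131.]
[621. 152.]
[601. 170.]
```

```bash
python3 -m pendant '[[0,0,-1.3,0,0,0],[0,0,-2.65,0,0,0],[0,0,-2.65,0,0,0],[0,0,-2.65,0,0,0]]' && python3 -m pendant '[[0,0,0,0,0,0],[0,0,0,0,0,0],[0,0,0,0,0,0],[0,0,0,0,0,0],[0,0,0,0,0,0],[0,0,0,0,0,0]]' 0 80 && python3 -m pendant '[[0,0,0.5,0,0,0],[0,0,2,0,0,0],[0,0,4,0,0,0],[0,0,6,0,0,0],[0,0,6,0,0,0]]'
```

```text
time_s: 4.15
position: [0.5143, -0.303, 0.0268]
orientation: [[-0.903, 0.001, -0.429], [0.429, -0.001, -0.903], [-0.001, -1.0, -0.0]]
contact_force: [1.1, -0.6, 1.0]
width: 0.05
time_s: 4.75
position: [0.5145, -0.3026, 0.0267]
orientation: [[-0.903, 0.002, -0.429], [0.429, -0.0, -0.903], [-0.002, -1.0, -0.001]]
contact_force: [-0.4, 2.1, 9.9]
width: 0.0132
time_s: 5.25
position: [0.5153, -0.3048, 0.1817]
orientation: [[-0.903, 0.008, -0.429], [0.429, -0.004, -0.903], [-0.009, -1.0, 0.001]]
contact_force: [-1.5, -0.8, -2.7]
width: 0.0127
```

```bash
cat >> lib.py <<'E'
from scipy.spatial.transform import Rotation as Ro
F=np.array([[0.866,0.0132,-0.5],[-0.0114,0.9999,0.0066],[0.5,0,0.866]]); foot=np.array([.5219,-.0293,.0603])
def delta(xf,h,y=0,off=.002,R=None):
    """units from the present measured pose: fin xf up the slope, TCP h above panel"""
    s=r.get_state(); R=np.c_[-F[:,0],-F[:,2],-F[:,1]] if R is None else R
    d=(foot+F@[xf+off,y,h]-s["position"])/.025; a=np.degrees(Ro.from_matrix(R@s["orientation"].T).as_rotvec())/8
    return d.round(2).tolist()+a.round(2).tolist()
def infoot():
    s=r.get_state(); return (F.T@(s["position"]-foot)).round(4),(F.T@s["orientation"]).round(3).tolist()
E
python3 - <<'E'
from lib import *
print(delta(.135,.127),delta(.135,.05))
E
```

```text
[2.47, 10.99, 2.28, -0.84, -3.62, 3.02] [4.01, 10.97, -0.38, -0.84, -3.62, 3.02]
```

```bash
python3 -m pendant '[[0,1,2.3,-0.1,-0.5,0.4],[0.6,3,2.3,-0.25,-1.1,0.9],[1.2,5,2.3,-0.4,-1.8,1.5],[1.8,7,2.3,-0.6,-2.6,2.2],[2.3,9,2.3,-0.8,-3.4,2.8],[2.47,10.99,2.3,-0.84,-3.62,3.02],[2.47,10.99,2.3,-0.84,-3.62,3.02],[2.47,10.99,2.3,-0.84,-3.62,3.02],[2.47,10.99,2.3,-0.84,-3.62,3.02],[2.47,10.99,2.3,-0.84,-3.62,3.02]]'
python3 - <<'E'
from lib import *
s=r.get_state();print(s['joints'],infoot(),delta(.135,.05),delta(.135,.034))
out=[]
c=cam("side");v=cv2.cvtColor(c[0],cv2.COLOR_RGB2BGR)
cv2.imwrite("pics/b1.png",cv2.resize(v[110:260,260:420],(800,600) if 0 else (640,600),interpolation=cv2.INTER_CUBIC))
E
```

```text
time_s: 6.25
position: [0.5781, -0.0294, 0.2432]
orientation: [[-0.879, 0.477, -0.013], [0.011, -0.007, -1.0], [-0.477, -0.879, 0.001]]
contact_force: [-0.6, 0.1, -2.5]
width: 0.013
[-0.36920927  0.30167822  0.38577017  2.30755004 -1.04446375  0.10637742
 -0.59324271] (array([0.1401, 0.0006, 0.1303]), [[-1.0, -0.026, 0.0], [-0.0, -0.001, -1.0], [0.026, -1.0, 0.001]]) [1.5, -0.05, -2.84, 0.0, -0.19, 0.0] [1.82, -0.05, -3.4, 0.0, -0.19, 0.0]
```

View pics/b1.png

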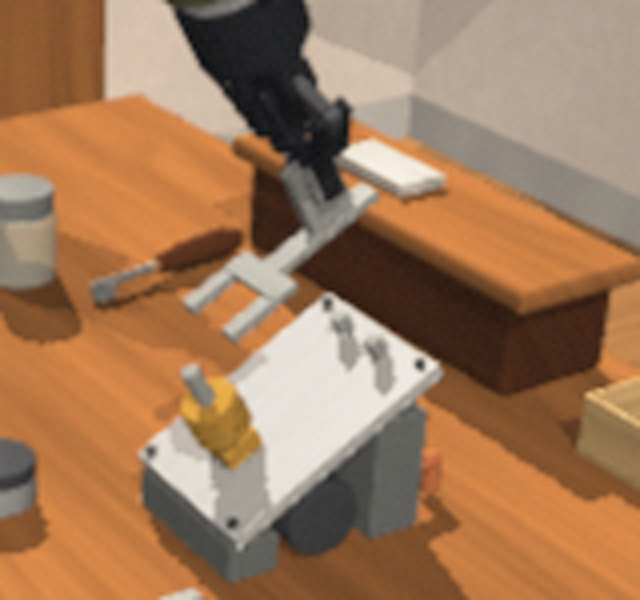

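The side view shows the spanner held level with the slope, its prongs pointing down-slope above the panel. However, j6 is at its lower limit and j5 is close to its own. I'll fit a simple kinematic model from the states recorded so far, to see what the target poses need.

```bash
cat > kin.py <<'E'
import numpy as np, itertools
from scipy.optimize import least_squares
from scipy.spatial.transform import Rotation as Ro
D=[([-1.357,.599,-.003,1.599,.002,.943,-.08],[.20775,.69416,.23049],[[.95803,-.00028,.28667],[-.28667,-.00138,.95803],[.00013,-1,-.0014]]),
([-.93105,.4153,.49754,1.74115,-.22566,1.04298,-.71193],[.54932,.3009,.33081],[[-.3498,-.0012,.9368],[-.9368,.0002,-.3498],[.0002,-1,-.0012]]),
([.01435,.7368,.66192,2.03899,-.77177,.63479,-.80704],[.5136,-.3,.09],[[-.905,-.003,-.426],[.426,.003,-.905],[.004,-1,-.001]]),
([-.36921,.30168,.38577,2.30755,-1.04446,.10638,-.59324],[.5781,-.0294,.2432],[[-.879,.477,-.013],[.011,-.007,-1],[-.477,-.879,.001]])]
ax='zyzyzyz'
def fk(q,s,c,T):
    R=Ro.from_euler('z',c);p=np.zeros(3)
    for i in range(7):
        R=R*Ro.from_euler(ax[i],s[i]*q[i]); p=p+R.apply(T[i])
    return R,p
E
python3 - <<'E'
from kin import *
res=[]
for s1,s3,s5,s7 in itertools.product((1,-1),repeat=4):
  s=[s1,1,s3,1,s5,1,s7]
  for c in (0,np.pi/2,np.pi,-np.pi/2):
    def Rf(p):
        o=[]
        for q,_,R in D:
            A=fk(q,s,p[0],np.zeros((7,3)))[0]*Ro.from_rotvec(p[1:4]); o.append((A.as_matrix()-R).ravel())
        return np.concatenate(o)
    for t0 in ([0,0,0],[1.57,0,0],[0,1.57,0],[2.,2,0],[-1.57,0,0]):
        z=least_squares(Rf,[c,*t0]); res.append((z.cost,s,z.x))
res.sort(key=lambda a:a[0])
for x in res[:4]:print(x)
E
```

```text
(np.float64(3.1684865938425494e-06), [-1, 1, -1, 1, -1, 1, -1], array([-2.13677307e-03, -2.41396568e+00,  2.41865262e+00,  2.42096184e+00]))
(np.float64(3.168486593842596e-06), [-1, 1, -1, 1, -1, 1, -1], array([ 6.28104853, -2.41396568,  2.41865262,  2.42096184]))
(np.float64(3.168486593842811e-06), [-1, 1, -1, 1, -1, 1, -1], array([-0.00213677,  1.20778757, -1.2101326 , -1.21128798]))
(np.float64(3.1684865938430085e-06), [-1, 1, -1, 1, -1, 1, -1], array([-6.28532208, -2.41396568,  2.41865262,  2.42096184]))
```

```bash
cat >> kin.py <<'E'
s=[-1,1,-1,1,-1,1,-1]; c=0; tr=Ro.from_rotvec([1.20778757,-1.2101326,-1.21128798])
lo=np.array([-2.57,-.35,-1.29,.11,-1.05,.11,-2.63]);hi=np.array([2.57,1.97,1.29,2.56,4.19,1.86,2.63])
def fit(D):
    free=[(0,2),(1,1),(1,2),(2,0),(3,0),(3,1),(3,2),(5,0),(5,1),(6,2)]  # lumped link offsets
    def T(v):
        t=np.zeros((7,3)); 
        for (i,j),x in zip(free,v): t[i,j]=x
        return t
    v0=np.array([.33,0,.4,0,0,0,.4,0,0,.35])
    f=lambda v:np.r_[np.concatenate([fk(q,s,c,T(v))[1]-p for q,p,_ in D])/.001,(v-v0)*1.0*np.array([1,1,1,3,3,1,1,3,1,1])]
    z=least_squares(f,v0); return T(z.x),f(z.x)[:3*len(D)],z.x
E
python3 - <<'E'
from kin import *
T,e,v=fit(D);print(v.round(3),e.round(1))
F=np.array([[0.866,0.0132,-0.5],[-0.0114,0.9999,0.0066],[0.5,0,0.866]]); foot=np.array([.5219,-.0293,.0603])
rng=np.random.default_rng(0)
def ik(p,R,n=40):
    sol=[]
    for k in range(n):
        def f(q):
            A,x=fk(q,s,c,T); return np.r_[(x-p)*10,((A*tr).inv()*Ro.from_matrix(R)).as_rotvec()]
        z=least_squares(f,rng.uniform(lo,hi),bounds=(lo,hi),max_nfev=60)
        if z.cost<1e-6 and not any(np.abs(z.x-a).max()<.3 for a in sol): sol.append(z.x)
    return sol
for name,xf,h in(("A",.137,.127),("slid",.09,.03),("nut",0,.024)):
    for sg in(1,-1):
        R=np.c_[-sg*F[:,0],-F[:,2],-sg*F[:,1]]
        print(name,sg);[print("  ",q.round(2)) for q in sorted(ik(foot+F@[xf,0,h],R,30),key=lambda q:q[4])[:9]]
E
```

```text
[ 0.285 -0.032  0.652 -0.003  0.005 -0.029  0.448  0.003  0.004  0.327] [-0.1  0.   0.2  0.1 -0.1 -0.3  0.1  0.1  0.2  0.   0.  -0.1]
A 1
A -1
   [ 0.05  0.3  -0.17  2.29  1.28  0.11  0.21]
   [ 0.4   0.34 -0.62  2.27  1.39  0.27  0.11]
   [ 0.8   0.54 -1.23  2.25  1.46  0.64  0.07]
slid 1
   [ 0.32  0.57 -0.57  2.36  2.19  0.44  2.46]
   [ 0.14  0.53 -0.32  2.38  2.47  0.35  2.16]
   [-0.07  0.52 -0.03  2.4   2.91  0.31  1.7 ]
   [-0.7   0.81  1.04  2.44  4.19  0.77  0.42]
slid -1
   [ 0.71  0.82 -1.23  2.34  1.83  0.87 -0.24]
   [ 0.37  0.58 -0.64  2.36  2.13  0.47 -0.61]
   [ 0.13  0.53 -0.31  2.38  2.49  0.34 -1.  ]
   [-0.13  0.52  0.06  2.4   3.09  0.31 -1.61]
   [-0.26  0.54  0.26  2.41  3.41  0.33 -1.94]
   [-0.51  0.62  0.65  2.43  3.9   0.49 -2.43]
nut 1
   [ 0.65  0.93 -1.23  2.54  2.02  1.05  2.63]
   [ 0.35  0.7  -0.68  2.56  2.39  0.72  2.21]
nut -1
   [ 0.67  0.96 -1.28  2.53  1.99  1.09 -0.48]
   [ 0.52  0.79 -0.97  2.54  2.18  0.86 -0.69]
   [ 0.34  0.69 -0.67  2.56  2.4   0.71 -0.94]
```

The fitted kinematics match to 0.3 mm. They show that the arm needs the other wrist branch, j5 about +2 with the tool turned by half a turn, to reach the slide and nut poses. I'll plan a swing into it as Cartesian waypoints and replan after each call.

```bash
cat >> kin.py <<'E'
T,_e,_v=fit(D)
def pose(q):
    A,x=fk(q,s,c,T); return x,A*tr
def err(q,x,A):
    p,B=pose(q); return np.r_[x-p,(A*B.inv()).as_rotvec()]
def jac(q):
    p,B=pose(q); J=np.zeros((6,7))
    for i in range(7):
        d=np.array(q,float);d[i]+=1e-5; J[:,i]=-(err(d,p,B))/-1e-5*-1
    return -J if 0 else np.array([ -err(np.array(q)+1e-5*np.eye(7)[i],p,B)/1e-5 for i in range(7)]).T
def follow(q,x,A,lam=.03,n=30,home=None,k=0):
    q=np.array(q,float)
    for _ in range(n):
        e=err(q,x,A); J=jac(q); P=J.T@np.linalg.inv(J@J.T+lam**2*np.eye(6)); dq=P@e
        if home is not None: dq+=k*(np.eye(7)-P@J)@(home-q)
        q=np.clip(q+np.clip(dq,-.1,.1),lo,hi)
    return q
def rows(q0,qs):
    x0,A0=pose(q0); out=[]
    for q in qs:
        x,A=pose(q); out.append(np.r_[(x-x0)/.025,np.degrees((A*A0.inv()).as_rotvec())/8].round(2))
    return out
E
python3 - <<'E'
from kin import *
from workcell import r
q0=r.get_state()["joints"]
W=[q0,[-.3,.25,.3,2.2,-.75,.4,-.55],[-.15,.25,.1,2.15,-.2,.55,-.5],[.0,.25,-.1,2.15,.4,.6,-.45],[.15,.3,-.3,2.2,1.0,.6,-.5],[.3,.35,-.5,2.25,1.6,.55,-.5],[.35,.45,-.6,2.3,2.1,.5,-.6]]
for hk in((None,0),((lo+hi)/2,.05)):
    q=q0
    for w in W[1:]:
        x,A=pose(w); q=follow(q,x,A,home=hk[0],k=hk[1]); print(q.round(2),np.abs(err(q,x,A)).max().round(3))
for a,b in((0,3),(3,6)):
    for w in rows(W[a],W[a+1:b+1]):print(w.tolist(), "ang",np.linalg.norm(w[3:])*8)
for w in W:print(pose(w)[0].round(3))
E
```

```text
[-0.43  0.26  0.47  2.21 -0.85  0.44 -0.44] 0.0
[-0.56  0.29  0.64  2.18 -0.49  0.59 -0.18] 0.0
[-0.7   0.32  0.82  2.19 -0.13  0.52  0.14] 0.0
[-0.73  0.39  0.9   2.25  0.15  0.27  0.39] 0.0
[-0.74  0.43  0.92  2.31  0.6   0.11  0.47] 0.131
[-0.16  0.4   0.09  2.34  2.69  0.32 -1.25] 0.0
[ 0.09  0.25 -0.18  2.17 -0.4   0.34 -0.91] 0.0
[ 0.17  0.27 -0.3   2.13  0.02  0.55 -0.73] 0.0
[ 0.1   0.26 -0.23  2.14  0.45  0.62 -0.51] 0.0
[ 0.02  0.29 -0.13  2.21  0.95  0.55 -0.45] 0.0
[ 0.03  0.32 -0.16  2.27  1.63  0.42 -0.54] 0.0
[ 0.36  0.45 -0.62  2.3   2.09  0.51 -0.59] 0.0
[-0.34, 2.67, 1.48, 0.24, 0.48, 2.98] ang 24.223492729166864
[-2.17, 1.39, 0.87, -1.76, 1.69, 6.76] ang 57.49507109309458
[-2.41, -2.0, 0.93, -4.74, 2.73, 10.22] ang 92.73408003533545
[1.16, -2.4, -0.26, -2.28, 0.05, 3.27] ang 31.89362318708867
[3.62, -1.87, -0.06, -3.99, -0.53, 7.19] ang 65.91975728110656
[4.84, 0.84, -1.61, -4.48, -1.25, 10.18] ang 89.53758540411954
[ 0.578 -0.03   0.243]
[0.57  0.037 0.28 ]
[0.524 0.005 0.265]
[ 0.518 -0.08   0.266]
[ 0.547 -0.14   0.26 ]
[ 0.608 -0.127  0.265]
[ 0.639 -0.059  0.226]
```

```bash
python3 -m pendant '[[-0.1,0.8,3,0.1,0.15,1],[-0.2,1.7,3.4,0.15,0.3,2],[-0.34,2.67,3.9,0.24,0.48,2.98],[-0.8,2.4,3.7,-0.3,0.8,3.9],[-1.3,2.1,3.5,-0.7,1.1,4.8],[-1.8,1.7,3.4,-1.2,1.4,5.8],[-2.17,1.39,3.3,-1.76,1.69,6.76],[-2.2,0.7,3.3,-2.3,1.9,7.5],[-2.3,0,3.3,-2.9,2.1,8.2],[-2.3,-0.7,3.3,-3.5,2.3,8.9],[-2.4,-1.4,3.3,-4.1,2.5,9.6],[-2.41,-2,3.3,-4.74,2.73,10.22],[-2.41,-2,3.3,-4.74,2.73,10.22],[-2.41,-2,3.3,-4.74,2.73,10.22]]'
python3 - <<'E'
from kin import *
from workcell import r
st=r.get_state();q0=st["joints"];print(np.round(q0,2),pose(q0)[0]-st["position"])
W=[q0,[.15,.3,-.3,2.2,1.0,.6,-.5],[.3,.35,-.5,2.25,1.6,.55,-.5],[.35,.45,-.6,2.3,2.1,.5,-.6]]
for hk in((None,0),((lo+hi)/2,.05)):
    q=q0
    for w in W[1:]:
        x,A=pose(w); x=x+[0,0,.06]; q=follow(q,x,A,home=hk[0],k=hk[1]); print(q.round(2),np.abs(err(q,x,A)).max().round(3))
for w in rows(q0,W[1:]):print(w.tolist(), "ang",np.linalg.norm(w[3:])*8)
E
```

```text
time_s: 7.7
position: [0.5178, -0.0787, 0.3256]
orientation: [[-0.059, 0.19, 0.98], [-0.984, -0.177, -0.025], [0.168, -0.966, 0.198]]
contact_force: [0.0, -0.1, -2.4]
width: 0.0129
[-0.68  0.2   0.73  2.12  0.06  0.68 -0.06] [-0.00237105 -0.00048637 -0.00234421]
[-0.73  0.25  0.82  2.17  0.39  0.47  0.18] 0.0
[-0.74  0.29  0.85  2.24  0.68  0.14  0.43] 0.0
[-0.21  0.29  0.14  2.28  2.31  0.17 -0.85] 0.0
[-0.12  0.2   0.05  2.14  0.71  0.61 -0.17] 0.0
[-0.01  0.22 -0.1   2.2   1.24  0.41 -0.13] 0.0
[ 0.2   0.31 -0.37  2.25  1.87  0.31 -0.39] 0.0
[1.26, -2.42, -2.54, -2.29, 0.04, 3.29] ang 32.069724039972655
[3.72, -1.9, -2.34, -4.0, -0.55, 7.21] ang 66.10856525443583
[4.94, 0.82, -3.89, -4.48, -1.27, 10.21] ang 89.77390266664361
```

The controller behaves like a plain minimum-norm follower, as my simulation predicts. I'll search with that model for one or two safe via poses that lead into a posture with good margins for the slide and the nut.

```bash
cat > plan.py <<'E'
from kin import *
from lib import F,foot
sg=np.array(s)
def fkj(q):
    R=np.eye(3);p=np.zeros(3);a=[];o=[]
    for i in range(7):
        k=2 if ax[i]=='z' else 1
        a.append(sg[i]*R[:,k]); o.append(p); t=sg[i]*q[i];cc,ss=np.cos(t),np.sin(t)
        M=np.array([[cc,-ss,0],[ss,cc,0],[0,0,1]]) if k==2 else np.array([[cc,0,ss],[0,1,0],[-ss,0,cc]])
        R=R@M; p=p+R@T[i]
    J=np.array([np.r_[np.cross(a[i],p-o[i]),a[i]] for i in range(7)]).T
    return p,R@tr.as_matrix(),J
def rv(M): return Ro.from_matrix(M).as_rotvec()
def track(q,x,A,lam=.02):
    """straight interpolated motion to (x,A); returns path"""
    q=np.array(q,float);p0,R0,_=fkj(q);w=rv(A@R0.T);n=int(max(np.linalg.norm(x-p0)/.04,np.linalg.norm(w)/.14,1))+1;P=[]
    for k in range(1,n+1):
        xt=p0+(x-p0)*k/n;Rt=Ro.from_rotvec(w*k/n).as_matrix()@R0
        for _ in range(4):
            p,R,J=fkj(q);e=np.r_[xt-p,rv(Rt@R.T)]
            q=np.clip(q+J.T@np.linalg.solve(J@J.T+lam**2*np.eye(6),e),lo,hi)
        P.append(q)
    p,R,_=fkj(q);return np.array(P),np.abs(np.r_[x-p,rv(A@R.T)]).max()
Rm=np.c_[F[:,0],-F[:,2],F[:,1]]   # sg=-1: tool z = +y
def tgt(xf,h): return foot+F@[xf,0,h],Rm
chain=[tgt(.139,.15),tgt(.139,.03),tgt(.09,.03),tgt(.09,.15),tgt(0,.15),tgt(0,.024)]
def run(q,poses):
    P=[];E=0
    for x,A in poses:
        p,e=track(q,x,A);P.append(p);E=max(E,e);q=p[-1]
    return P,E
E
cat > search.py <<'E'
from plan import *
from workcell import r
q0=r.get_state()["joints"];rng=np.random.default_rng(1);import time;t=time.time();best=[]
def rndpose():
    while 1:
        az=rng.uniform(-.9,.9);rad=rng.uniform(.45,.75);x=np.array([rad*np.cos(az),rad*np.sin(az),rng.uniform(.32,.5)])
        R=Ro.from_euler('z',rng.uniform(-2.5,2.5))*Ro.from_rotvec(rng.normal(0,.35,3))*Ro.from_matrix(Rm)
        R=R.as_matrix()
        if R[2,1]<-.6: return x.round(2),R
while time.time()-t<240:
    v=[rndpose() for _ in range(rng.integers(1,3))]
    P,E=run(q0,v)
    if E>.01: continue
    Pc,Ec=run(P[-1][-1],chain); E=max(E,Ec)
    allq=np.vstack(P+Pc); m=np.minimum(allq-lo,hi-allq).min()
    best.append((E*5-min(m,.1),E,m,v,Pc[-1][-1],Pc[2][-1],P))
    best.sort(key=lambda b:b[0]);best=best[:3]
for b in best:
    print(b[1],b[2],"nut",b[4].round(2),"slid",b[5].round(2))
    p0,R0,_=fkj(q0)
    for x,A in b[3]:
        w=rv(A@R0.T); print("   d",((x-p0)/.025).round(2),(np.degrees(w)/8).round(2),x)
        p0,R0=x,A
    print("  j",[P[-1].round(2).tolist() for P in b[6]])
E
python3 search.py
```

```text
0.035437757214972485 0.0 nut [ 0.33  0.69 -0.65  2.56  2.42  0.71 -0.96] slid [ 0.27  0.55 -0.49  2.37  2.27  0.4  -0.76]
   d [ 3.78 -2.43  3.87] [-2.56  0.03 11.17] [ 0.61 -0.14  0.42]
   d [-10.   17.6  -0.4] [-1.05 -3.09  1.11] [0.36 0.3  0.41]
  j [[-0.16, 0.16, 0.37, 1.9, -0.16, 0.7, 1.87], [-0.86, 0.05, -0.56, 2.27, 1.06, 1.07, -0.31]]
0.03969934143948455 0.0 nut [ 0.28  0.68 -0.58  2.56  2.48  0.69 -1.02] slid [ 0.22  0.54 -0.43  2.37  2.34  0.38 -0.84]
   d [-4.62 -6.43 -0.13] [-3.27 -0.36  0.82] [ 0.4  -0.24  0.32]
  j [[-0.97, 0.08, 1.08, 2.45, 1.11, 0.54, -0.74]]
0.04020332238437759 0.0 nut [ 0.28  0.67 -0.57  2.56  2.48  0.69 -1.03] slid [ 0.21  0.54 -0.42  2.37  2.35  0.38 -0.85]
   d [1.38 2.77 3.07] [-2.22  6.73 17.51] [ 0.55 -0.01  0.4 ]
   d [ 4.8 11.2  0.8] [  2.33 -12.15 -13.5 ] [0.67 0.27 0.42]
  j [[-0.49, 0.3, 0.19, 1.78, 0.41, 1.29, 2.07], [-1.2, 0.64, 0.67, 1.53, 0.56, 1.25, -0.71]]
```

```bash
python3 -m pendant '[[-1.2,-1.6,0,-0.8,-0.1,0.2],[-2.4,-3.2,0,-1.65,-0.2,0.4],[-3.5,-4.8,0,-2.5,-0.3,0.6],[-4.62,-6.43,-0.13,-3.27,-0.36,0.82],[-4.62,-6.43,-0.13,-3.27,-0.36,0.82],[-4.62,-6.43,-0.13,-3.27,-0.36,0.82]]'
python3 - <<'E'
from plan import *
from workcell import r
st=r.get_state();q0=st["joints"];print(np.round(q0,2))
P,E=run(q0,chain);print(E)
for p in P: print(p[-1].round(2))
print(P[0].round(2).tolist())
p0,R0,_=fkj(q0);x,A=chain[0];print(((x-st["position"])/.025).round(2),(np.degrees(rv(A@st["orientation"].T))/8).round(2))
E
```

```text
time_s: 8.3
position: [0.3982, -0.2412, 0.321]
orientation: [[0.028, 0.274, 0.961], [-0.809, -0.558, 0.183], [0.587, -0.783, 0.206]]
contact_force: [-0.4, 0.3, -2.6]
width: 0.0131
[-0.96  0.07  1.08  2.47  1.14  0.54 -0.75]
0.04043100104618525
[ 0.02  0.25 -0.12  2.29  0.77  0.12  0.72]
[ 0.11  0.5  -0.26  2.28  2.26  0.23 -0.76]
[ 0.21  0.54 -0.42  2.37  2.35  0.37 -0.85]
[-0.08  0.24 -0.02  2.41  2.07  0.11 -0.61]
[ 0.26  0.31 -0.51  2.56  2.35  0.35 -0.95]
[ 0.27  0.67 -0.57  2.56  2.49  0.68 -1.03]
[[-0.96, 0.09, 1.06, 2.48, 1.19, 0.48, -0.71], [-0.96, 0.1, 1.04, 2.48, 1.24, 0.41, -0.66], [-0.95, 0.12, 1.02, 2.49, 1.3, 0.34, -0.6], [-0.93, 0.15, 0.99, 2.48, 1.35, 0.26, -0.54], [-0.9, 0.17, 0.97, 2.47, 1.41, 0.17, -0.48], [-0.86, 0.2, 0.93, 2.46, 1.45, 0.11, -0.41], [-0.78, 0.21, 0.85, 2.43, 1.41, 0.11, -0.26], [-0.57, 0.21, 0.58, 2.4, 1.14, 0.11, 0.12], [-0.25, 0.21, 0.2, 2.35, 0.91, 0.11, 0.46], [0.02, 0.25, -0.12, 2.29, 0.77, 0.12, 0.72]]
[ 6.76  8.45 -2.45] [-0.64  1.74  9.85]
```

```bash
sed -i 's/^chain=.*/chain=[tgt(.139,.085),tgt(.139,.03),tgt(.09,.03),tgt(.09,.09),tgt(0,.09),tgt(0,.026)]/' plan.py
sed -i 's/<240/<200/; s/m=np.minimum(allq-lo,hi-allq).min()/mm=np.minimum(allq-lo,hi-allq); mm[:,3]+=.1; m=mm.min()/; s/E\*5-min(m,.1)/E-min(m,.15)+.005*sum(len(p) for p in P)*.2/' search.py
python3 search.py
```

```text
0.029010200233656084 0.0 nut [ 0.33  0.69 -0.66  2.56  2.41  0.71 -0.95] slid [ 0.27  0.55 -0.5   2.37  2.26  0.4  -0.76]
   d [9.93 1.8  4.89] [ 2.05 -2.37 -6.66] [ 0.64 -0.2   0.44]
  j [[-0.64, 0.45, 0.96, 1.66, 0.1, 1.03, -0.73]]
0.03150357973203204 0.0 nut [ 0.31  0.68 -0.62  2.56  2.44  0.7  -0.99] slid [ 0.24  0.55 -0.46  2.37  2.31  0.39 -0.81]
   d [ 2.73 -3.8   3.69] [-0.99  1.69 -4.65] [ 0.46 -0.34  0.41]
  j [[-0.54, 0.5, 1.01, 1.88, 0.45, 1.06, -0.27]]
0.03159228647706898 0.0 nut [ 0.31  0.68 -0.62  2.56  2.44  0.7  -0.99] slid [ 0.24  0.55 -0.45  2.37  2.31  0.39 -0.81]
   d [4.33 7.   4.49] [ 1.68 -1.52 -2.84] [ 0.5  -0.07  0.43]
  j [[-1.2, 0.06, 0.94, 2.06, 0.59, 1.0, -0.94]]
```

```bash
python3 -m pendant '[[-0.2,-1.2,0.05,0.46,-0.05,-0.8],[-0.33,-2.4,0.1,0.93,-0.1,-1.6],[-0.5,-3.5,0.15,1.4,-0.15,-2.4],[-0.67,-4.7,0.2,1.86,-0.2,-3.2],[-0.83,-5.9,0.25,2.32,-0.25,-4.0],[-1,-7.1,0.3,2.8,-0.3,-4.8],[-1.2,-8.3,0.35,3.25,-0.35,-5.6],[-1.33,-9.4,0.4,3.7,-0.4,-6.4],[-1.5,-10.6,0.45,4.2,-0.45,-7.25],[-1.67,-11.8,0.5,4.64,-0.49,-8.05],[-1.67,-11.8,0.5,4.64,-0.49,-8.05]]' && python3 -m pendant '[[0.7,0.3,0.2,-0.05,-0.13,1],[1.4,0.65,0.4,-0.1,-0.26,2.07],[2.1,1,0.65,-0.14,-0.4,3.1],[2.8,1.3,0.9,-0.18,-0.5,4.1],[3.5,1.6,1.1,-0.23,-0.65,5.2],[4.15,2,1.3,-0.28,-0.78,6.2],[4.8,2.3,1.5,-0.33,-0.9,7.2],[5.5,2.6,1.75,-0.37,-1.03,8.3],[6.2,2.9,2,-0.42,-1.16,9.3],[6.9,3.3,2.2,-0.46,-1.3,10.3],[7.6,3.6,2.4,-0.51,-1.42,11.36],[7.6,3.6,2.4,-0.51,-1.42,11.36]]'
python3 - <<'E'
from plan import *
from workcell import r
st=r.get_state();q0=st["joints"];print(np.round(q0,2))
p0,R0,_=fkj(q0)
d=np.array([-12.8,36.8,3.2])*.025;w=np.radians(8*np.array([-5.48,-1.5,11.65]))
for bow in(0,.06,.12):
    v=[(p0+d/2+[bow,0,0],Ro.from_rotvec(w/2).as_matrix()@R0)] if bow else []
    v+= [(p0+d,Ro.from_rotvec(w).as_matrix()@R0)]
    P,E=run(q0,v); Pc,Ec=run(P[-1][-1],chain); a=np.vstack(P+Pc);mm=np.minimum(a-lo,hi-a)
    print(bow,E,Ec,mm.min(0).round(2),P[-1][-1].round(2),Pc[2][-1].round(2),Pc[-1][-1].round(2), min(np.hypot(*fkj(q)[0][:2]) for q in P[0]))
E
```

```text
time_s: 9.4
position: [0.3591, -0.5397, 0.3348]
orientation: [[-0.865, -0.041, 0.499], [-0.498, -0.039, -0.866], [0.055, -0.998, 0.014]]
contact_force: [-0.1, 0.5, -3.2]
width: 0.0126
time_s: 10.6
position: [0.5537, -0.442, 0.3954]
orientation: [[0.519, 0.212, 0.828], [-0.852, 0.044, 0.522], [0.074, -0.976, 0.203]]
contact_force: [0.2, -0.1, -2.7]
width: 0.0132
[ 0.5   0.41  0.26  1.56 -0.32  1.07  1.42]
0 2.0350932050661186e-10 0.018338208499065718 [1.86 0.16 0.19 0.   0.76 0.16 1.18] [-0.71  0.31 -1.1   1.76  0.78  1.54  0.34] [ 0.42  0.6  -0.72  2.36  2.07  0.51 -0.55] [ 0.45  0.74 -0.85  2.55  2.26  0.79 -0.79] 0.3785161635030397
0.06 1.9736873246856135e-10 0.022168578461324848 [1.76 0.23 0.35 0.   0.77 0.08 1.19] [-0.81  0.26 -0.94  1.77  0.74  1.49  0.38] [ 0.36  0.58 -0.64  2.36  2.14  0.46 -0.62] [ 0.41  0.72 -0.78  2.55  2.31  0.76 -0.85] 0.4547327717970897
0.12 1.8728568695891568e-10 0.02422865314607197 [1.66 0.29 0.48 0.   0.77 0.05 1.2 ] [-0.91  0.23 -0.81  1.77  0.71  1.45  0.42] [ 0.33  0.57 -0.59  2.36  2.17  0.44 -0.66] [ 0.39  0.71 -0.74  2.56  2.34  0.74 -0.88] 0.5146945905363616
```

```bash
python3 -m pendant '[[-0.4,1.84,0.16,-0.27,-0.08,0.58],[-0.8,3.7,0.32,-0.55,-0.15,1.17],[-1.2,5.5,0.5,-0.82,-0.23,1.75],[-1.6,7.4,0.65,-1.1,-0.3,2.3],[-2,9.2,0.8,-1.37,-0.38,2.9],[-2.4,11,1,-1.64,-0.45,3.5],[-2.8,12.9,1.1,-1.9,-0.53,4.1],[-3.2,14.7,1.3,-2.2,-0.6,4.7],[-3.6,16.6,1.45,-2.5,-0.68,5.25],[-4,18.4,1.6,-2.74,-0.75,5.83],[-4.9,20.2,1.8,-3,-0.83,6.4],[-5.8,22,1.95,-3.3,-0.9,7],[-6.6,23.9,2.1,-3.55,-0.98,7.6],[-7.5,25.8,2.25,-3.85,-1.05,8.15],[-8.4,27.6,2.4,-4.1,-1.13,8.75],[-9.3,29.4,2.55,-4.4,-1.2,9.3],[-10.2,31.3,2.7,-4.65,-1.28,9.9],[-11,33.1,2.9,-4.9,-1.35,10.5],[-11.9,35,3.05,-5.2,-1.43,11.1],[-12.8,36.8,3.2,-5.48,-1.5,11.65]]'
python3 - <<'E'
from plan import *
from workcell import r
st=r.get_state();q0=st["joints"];print(np.round(q0,2))
x,A=chain[0]
for up in(0,.05,.1):
    v=[(x+[-.0,.03,up],A)] if up else []
    Pc,Ec=run(q0,v+chain); a=np.vstack(Pc);mm=np.minimum(a-lo,hi-a);print(Ec,mm.min(0).round(2),[p[-1].round(2).tolist() for p in Pc])
print(len(Pc[0]));d=x-st["position"];w=rv(A@st["orientation"].T);print((d/.025).round(2),(np.degrees(w)/8).round(2))
E
```

```text
time_s: 12.6
position: [0.235, 0.4668, 0.4738]
orientation: [[0.645, 0.532, -0.549], [0.688, -0.091, 0.72], [0.333, -0.842, -0.425]]
contact_force: [1.5, 0.3, -2.4]
width: 0.0132
[-0.79  0.25 -0.96  1.8   0.74  1.47  0.38]
0.021987381681657814 [1.85 0.43 0.34 0.   1.77 0.09 1.79] [[0.19, 0.4, -0.36, 2.28, 1.78, 0.2, -0.28], [0.28, 0.53, -0.5, 2.26, 1.98, 0.32, -0.46], [0.37, 0.58, -0.64, 2.36, 2.13, 0.46, -0.62], [0.34, 0.43, -0.57, 2.38, 2.01, 0.33, -0.53], [0.44, 0.54, -0.8, 2.56, 2.23, 0.61, -0.82], [0.41, 0.72, -0.78, 2.55, 2.31, 0.76, -0.84]]
0.02456154464962341 [1.86 0.41 0.34 0.   1.77 0.01 1.75] [[0.12, 0.31, -0.33, 2.23, 1.09, 0.22, 0.35], [0.1, 0.39, -0.25, 2.29, 1.87, 0.16, -0.38], [0.23, 0.52, -0.43, 2.26, 2.04, 0.29, -0.52], [0.33, 0.57, -0.58, 2.36, 2.18, 0.44, -0.67], [0.29, 0.42, -0.51, 2.39, 2.06, 0.31, -0.58], [0.4, 0.53, -0.75, 2.56, 2.27, 0.59, -0.86], [0.38, 0.71, -0.74, 2.56, 2.34, 0.74, -0.88]]
0.17691113214987247 [1.86 0.38 0.34 0.   1.72 0.   1.67] [[0.19, 0.24, -0.4, 2.16, 0.67, 0.3, 0.78], [-0.35, 0.37, 0.35, 2.3, 1.65, 0.11, -0.17], [0.15, 0.51, -0.32, 2.27, 2.17, 0.25, -0.66], [0.26, 0.55, -0.48, 2.37, 2.28, 0.4, -0.77], [0.21, 0.4, -0.4, 2.39, 2.17, 0.27, -0.7], [0.34, 0.51, -0.65, 2.56, 2.35, 0.56, -0.94], [0.33, 0.68, -0.65, 2.56, 2.42, 0.71, -0.96]]
16
[ 14.59 -19.88 -10.82] [ 3.36 -0.   -4.45]
```

```bash
python3 -m pendant '[[0.97,-1.3,-0.7,0.2,0,-0.3],[1.95,-2.65,-1.44,0.45,0,-0.6],[2.9,-4,-2.2,0.67,0,-0.9],[3.9,-5.3,-2.9,0.9,0,-1.2],[4.9,-6.6,-3.6,1.1,0,-1.5],[5.8,-8,-4.3,1.35,0,-1.8],[6.8,-9.3,-5,1.6,0,-2.1],[7.8,-10.6,-5.8,1.8,0,-2.4],[8.75,-11.9,-6.5,2,0,-2.7],[9.7,-13.25,-7.2,2.24,0,-3],[10.7,-14.6,-7.9,2.5,0,-3.3],[11.7,-15.9,-8.65,2.7,0,-3.6],[12.6,-17.2,-9.4,2.9,0,-3.85],[13.6,-18.6,-10.1,3.1,0,-4.15],[14.59,-19.88,-10.82,3.36,0,-4.45],[14.59,-19.88,-10.82,3.36,0,-4.45],[14.59,-19.88,-10.82,3.36,0,-4.45]]'
python3 - <<'E'
from plan import *
from lib import *
st=r.get_state();print(np.round(st["joints"],2),infoot())
# where is the spanner? project expected corners
S=cam("side");v=cv2.cvtColor(S[0],cv2.COLOR_RGB2BGR)
o=cv2.resize(v[120:260,270:400],(780,840)[:2] if 0 else (557,600),interpolation=cv2.INTER_CUBIC)
cv2.imwrite("pics/b2.png",o)
E
```

```text
time_s: 14.3
position: [0.6001, -0.033, 0.2024]
orientation: [[0.867, 0.499, 0.019], [-0.017, -0.008, 1.0], [0.499, -0.867, 0.002]]
contact_force: [-0.9, 0.5, -2.8]
width: 0.0127
[ 0.21  0.4  -0.36  2.29  1.85  0.2  -0.34] (array([ 0.1388, -0.0027,  0.0839]), [[1.0, -0.002, 0.006], [-0.006, -0.001, 1.0], [-0.002, -1.0, -0.001]])
```

View pics/b2.png

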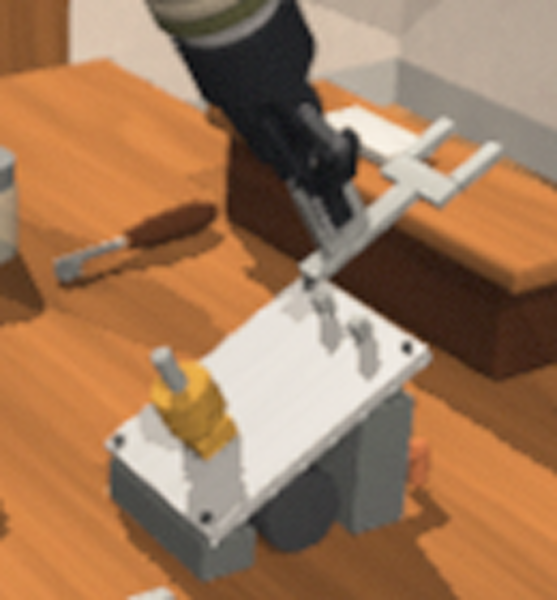

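The side view shows the spanner back to front, with its fork up-slope, because the half turn of the tool reversed it too. I need the tool turned by 180° in this wrist branch (j7 about +2.2), so I'll check whether that is reachable.

```bash
cat > s2.py <<'E'
from plan import *
from workcell import r
R1=np.c_[-F[:,0],-F[:,2],-F[:,1]]
t1=lambda xf,h,y=0:(foot+F@[xf,y,h],R1)
rng=np.random.default_rng(0)
def ik(x,A,n=12):
    out=[]
    for k in range(n):
        q=np.array([0,.5,-.2,2.3,2.6,.3,2.])+rng.normal(0,.15,7)
        q=np.clip(q,lo,hi)
        def f(q):
            p,R,_=fkj(q);return np.r_[(x-p)*10,rv(A@R.T)]
        z=least_squares(f,q,bounds=(lo,hi))
        out.append((np.abs(f(z.x)).max().round(3),z.x.round(2).tolist()))
    return sorted(out)[:4]
if __name__=="__main__":
    for a in((.139,.085),(.139,.05),(.139,.03),(.09,.03)):
        print(a);[print("  ",o) for o in ik(*t1(*a))]
    q0=r.get_state()["joints"];p0,R0,_=fkj(q0)
    # spin +180 about tool axis then slide chain
    for dx in((0,0,0),(.03,0,.03),(.05,0,-.02),(.1,0,-.05)):
        n=p0+dx; ax_=-R0[:,1]
        v=[(n,Ro.from_rotvec(ax_*a).as_matrix()@R0) for a in(1.0,2.0,3.0)]+[t1(.139,.05),t1(.139,.03),t1(.09,.03)]
        P,E=run(q0,v);print(dx,E,[p[-1].round(2).tolist() for p in P])
E
python3 s2.py
```

```text
(0.139, 0.085)
   (np.float64(0.0), [0.0, 0.38, -0.12, 2.3, 2.08, 0.11, 2.54])
   (np.float64(0.0), [-0.0, 0.38, -0.11, 2.3, 2.1, 0.11, 2.52])
   (np.float64(0.0), [0.0, 0.38, -0.11, 2.3, 2.1, 0.11, 2.53])
   (np.float64(0.0), [0.0, 0.38, -0.11, 2.3, 2.1, 0.11, 2.53])
(0.139, 0.05)
   (np.float64(0.0), [-0.08, 0.45, -0.0, 2.3, 2.77, 0.14, 1.85])
   (np.float64(0.0), [-0.08, 0.45, 0.0, 2.3, 2.8, 0.14, 1.83])
   (np.float64(0.0), [-0.04, 0.45, -0.06, 2.29, 2.59, 0.15, 2.03])
   (np.float64(0.0), [-0.02, 0.45, -0.08, 2.29, 2.53, 0.15, 2.1])
(0.139, 0.03)
   (np.float64(0.0), [-0.06, 0.49, -0.02, 2.29, 2.8, 0.17, 1.83])
   (np.float64(0.0), [-0.04, 0.49, -0.06, 2.29, 2.7, 0.18, 1.93])
   (np.float64(0.0), [0.17, 0.51, -0.34, 2.27, 2.14, 0.26, 2.51])
   (np.float64(0.004), [0.01, 0.49, -0.13, 2.28, 2.48, 0.19, 2.15])
(0.09, 0.03)
   (np.float64(0.0), [-0.03, 0.52, -0.09, 2.39, 2.81, 0.31, 1.8])
   (np.float64(0.0), [0.04, 0.52, -0.19, 2.39, 2.66, 0.32, 1.97])
   (np.float64(0.0), [0.07, 0.52, -0.22, 2.39, 2.61, 0.33, 2.02])
   (np.float64(0.0), [0.11, 0.53, -0.28, 2.38, 2.52, 0.34, 2.11])
[... 503 characters left out ...]
63], [0.25, 0.52, -0.45, 2.26, 2.02, 0.3, 2.63], [0.34, 0.57, -0.6, 2.36, 2.17, 0.45, 2.49]]
(0.05, 0, -0.02) 0.025667039228303108 [[0.02, 0.46, -0.1, 2.22, 2.21, 0.11, 0.3], [-0.06, 0.46, -0.0, 2.23, 2.67, 0.11, 0.83], [-0.12, 0.47, 0.08, 2.24, 3.16, 0.11, 1.34], [-0.17, 0.46, 0.12, 2.31, 3.21, 0.14, 1.41], [-0.16, 0.5, 0.12, 2.3, 3.21, 0.18, 1.41], [-0.18, 0.53, 0.13, 2.41, 3.2, 0.31, 1.42]]
(0.1, 0, -0.05) 0.020635725966229812 [[0.02, 0.56, -0.1, 2.13, 2.23, 0.11, 0.29], [-0.05, 0.55, -0.01, 2.14, 2.7, 0.11, 0.81], [-0.1, 0.56, 0.07, 2.15, 3.19, 0.11, 1.31], [-0.17, 0.46, 0.13, 2.31, 3.24, 0.14, 1.38], [-0.17, 0.5, 0.13, 2.3, 3.24, 0.18, 1.38], [-0.19, 0.53, 0.15, 2.41, 3.22, 0.31, 1.39]]
```

Run:
```python
from s2 import *
st=r.get_state();q0=st["joints"];p0,R0,_=fkj(q0)
for deg,dx in((6,(0,0,.0)),(8,(0.01,0,.01)),(8,(0,0,0)),(10,(.01,0,.01)),(12,(.01,0,.0))):
    B=Ro.from_euler('y',-np.radians(deg)).as_matrix()@R0; n=p0+dx
    v=[(n,B)]+[(n,Ro.from_rotvec(-B[:,1]*a).as_matrix()@B) for a in(1.05,2.1,3.14159)]+[t1(.139,.05),t1(.139,.03),t1(.09,.03)]
    P,E=run(q0,v);a=np.vstack(P);print(deg,dx,E,np.minimum(a-lo,hi-a).min(0).round(2),[p[-1].round(2).tolist() for p in P])
    q=P[0][-1]
    x0,RR,_=fkj(q0)
    print([(np.degrees(rv(A@RR.T))/8).round(2).tolist() for x,A in v[:4]])
```

```text
6 (0, 0, 0.0) 1.6733663177337377e-08 [2.14 0.75 0.63 0.15 0.97 0.03 1.21] [[0.43, 0.46, -0.66, 2.36, 2.17, 0.41, -0.64], [0.21, 0.41, -0.37, 2.37, 2.46, 0.32, 0.1], [0.0, 0.4, -0.1, 2.39, 2.82, 0.29, 0.78], [-0.19, 0.4, 0.16, 2.41, 3.21, 0.29, 1.42], [-0.17, 0.46, 0.13, 2.31, 3.22, 0.14, 1.4], [-0.17, 0.5, 0.12, 2.3, 3.22, 0.18, 1.4], [-0.18, 0.53, 0.14, 2.41, 3.21, 0.31, 1.4]]
[[-0.0, -0.75, 0.0], [-4.09, -0.62, 6.31], [-8.19, -0.34, 12.62], [-12.24, 0.16, 18.87]]
8 (0.01, 0, 0.01) 1.0798930361044512e-08 [2.12 0.74 0.6  0.15 0.98 0.03 1.19] [[0.45, 0.46, -0.69, 2.35, 2.2, 0.44, -0.66], [0.23, 0.41, -0.39, 2.37, 2.48, 0.35, 0.08], [0.01, 0.39, -0.11, 2.39, 2.83, 0.31, 0.77], [-0.19, 0.4, 0.16, 2.4, 3.2, 0.32, 1.44], [-0.17, 0.46, 0.12, 2.31, 3.21, 0.14, 1.41], [-0.16, 0.5, 0.12, 2.3, 3.21, 0.18, 1.41], [-0.18, 0.53, 0.13, 2.41, 3.2, 0.31, 1.41]]
[[-0.0, -1.0, -0.0], [-4.2, -0.85, 6.24], [-8.41, -0.49, 12.48], [-12.57, 0.16, 18.65]]
8 (0, 0, 0) 3.278831886555089e-09 [2.11 0.76 0.57 0.13 0.99 0.03 1.18] [[0.46, 0.48, -0.72, 2.38, 2.24, 0.48, -0.7], [0.24, 0.43, -0.42, 2.4, 2.51, 0.39, 
[... 571 characters left out ...]
], [-0.16, 0.46, 0.11, 2.31, 3.18, 0.14, 1.44], [-0.16, 0.5, 0.11, 2.3, 3.18, 0.18, 1.44], [-0.17, 0.53, 0.12, 2.41, 3.17, 0.31, 1.44]]
[[-0.0, -1.25, -0.0], [-4.31, -1.08, 6.17], [-8.63, -0.64, 12.33], [-12.89, 0.16, 18.43]]
12 (0.01, 0, 0.0) 3.007917737107846e-08 [2.07 0.79 0.5  0.1  1.02 0.03 1.15] [[0.5, 0.53, -0.79, 2.41, 2.34, 0.6, -0.79], [0.28, 0.46, -0.48, 2.42, 2.59, 0.52, -0.01], [0.05, 0.44, -0.17, 2.44, 2.86, 0.48, 0.74], [-0.17, 0.44, 0.13, 2.46, 3.15, 0.49, 1.48], [-0.16, 0.46, 0.11, 2.31, 3.16, 0.14, 1.46], [-0.15, 0.5, 0.1, 2.3, 3.17, 0.18, 1.46], [-0.16, 0.53, 0.11, 2.41, 3.15, 0.31, 1.46]]
[[-0.0, -1.5, 0.0], [-4.42, -1.3, 6.1], [-8.84, -0.79, 12.18], [-13.21, 0.16, 18.2]]
```

```bash
python3 -m pendant '[[0.4,0,0.4,0,-1,0],[0.4,0,0.4,0,-1,0],[0.4,0,0.4,-4.2,-0.85,6.24],[0.4,0,0.4,-4.2,-0.85,6.24],[0.4,0,0.4,-4.2,-0.85,6.24],[0.4,0,0.4,-4.2,-0.85,6.24],[0.4,0,0.4,-4.2,-0.85,6.24],[0.4,0,0.4,-4.2,-0.85,6.24],[0.4,0,0.4,-4.2,-0.85,6.24],[0.4,0,0.4,-4.2,-0.85,6.24],[0.4,0,0.4,-8.41,-0.49,12.48],[0.4,0,0.4,-8.41,-0.49,12.48],[0.4,0,0.4,-8.41,-0.49,12.48],[0.4,0,0.4,-8.41,-0.49,12.48],[0.4,0,0.4,-8.41,-0.49,12.48],[0.4,0,0.4,-8.41,-0.49,12.48],[0.4,0,0.4,-8.41,-0.49,12.48],[0.4,0,0.4,-8.41,-0.49,12.48]]'
python3 - <<'E'
from s2 import *
st=r.get_state();q0=st["joints"];print(np.round(q0,2),F.T@(st["position"]-foot))
B=Ro.from_euler('y',-np.radians(8)).as_matrix()@R1
a=t1(.143,.088);b=t1(.141,.05)
P,E=run(q0,[(a[0],B),b,t1(.139,.03),t1(.09,.03)]);print(E,[p[-1].round(2).tolist() for p in P])
for x,A in((a[0],B),b): print(((x-st["position"])/.025).round(2),(np.degrees(rv(A@st["orientation"].T))/8).round(2))
E
```

```text
time_s: 16.15
position: [0.6104, -0.0298, 0.2141]
orientation: [[-0.388, 0.615, -0.687], [0.869, -0.006, -0.495], [-0.308, -0.789, -0.532]]
contact_force: [-0.3, 0.2, -3.2]
width: 0.0132
[-0.    0.39 -0.09  2.37  2.85  0.29  0.75] [0.15356598 0.00068757 0.08889142]
7.988521580348795e-10 [[-0.23, 0.4, 0.19, 2.41, 3.2, 0.33, 1.42], [-0.17, 0.46, 0.13, 2.3, 3.24, 0.14, 1.38], [-0.17, 0.5, 0.13, 2.3, 3.24, 0.18, 1.38], [-0.19, 0.53, 0.15, 2.41, 3.22, 0.31, 1.39]]
[-0.35 -0.02 -0.24] [-4.59  0.04  5.88]
[ 0.34 -0.03 -1.6 ] [-4.17  0.94  6.19]
```

```bash
python3 -m pendant '[[-0.35,-0.02,-0.24,-4.59,0.04,5.88],[-0.35,-0.02,-0.24,-4.59,0.04,5.88],[-0.35,-0.02,-0.24,-4.59,0.04,5.88],[-0.35,-0.02,-0.24,-4.59,0.04,5.88],[-0.35,-0.02,-0.24,-4.59,0.04,5.88],[-0.35,-0.02,-0.24,-4.59,0.04,5.88],[-0.35,-0.02,-0.24,-4.59,0.04,5.88],[-0.35,-0.02,-0.24,-4.59,0.04,5.88],[-0.1,-0.02,-0.7,-4.4,0.4,6],[0.1,-0.03,-1.2,-4.3,0.7,6.1],[0.34,-0.03,-1.6,-4.17,0.94,6.19],[0.34,-0.03,-1.6,-4.17,0.94,6.19],[0.34,-0.03,-1.6,-4.17,0.94,6.19]]'
python3 - <<'E'
from s2 import *
from lib import *
print(np.round(r.get_state()["joints"],2),infoot())
o=[]
for n in("top","side"):
    c=cam(n);v=cv2.cvtColor(c[0],cv2.COLOR_RGB2BGR);u=proj(foot+F@[.06,0,0],c)[0].astype(int)
    o.append(cv2.resize(v[u[1]-50:u[1]+50,u[0]-45:u[0]+45],(400,444),interpolation=cv2.INTER_CUBIC)); print(u)
cv2.imwrite("pics/b3.png",np.hstack(o))
E
```

```text
time_s: 17.45
position: [0.619, -0.0318, 0.1736]
orientation: [[-0.865, 0.501, -0.017], [0.016, -0.006, -1.0], [-0.501, -0.865, -0.003]]
contact_force: [-0.3, -0.0, -2.6]
width: 0.0133
[-0.14  0.46  0.11  2.3   3.26  0.14  1.38] (array([ 0.1407, -0.0012,  0.0496]), [[-1.0, 0.002, -0.005], [0.005, 0.0, -1.0], [-0.002, -1.0, -0.0]])
[280 170]
[335 208]
```

View pics/b3.png

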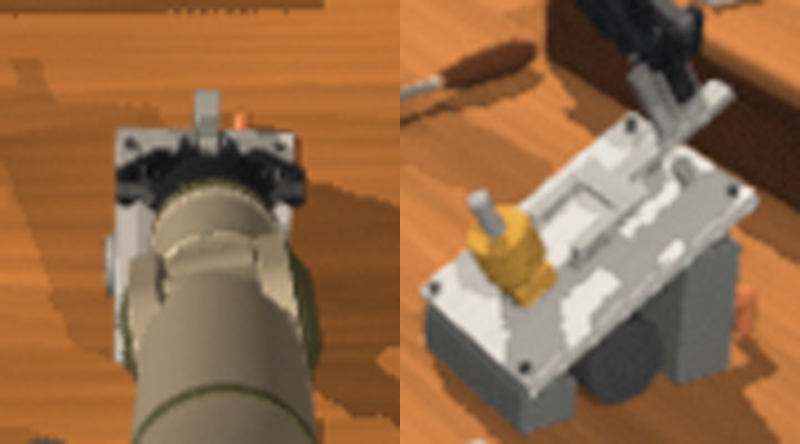

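The spanner is now the right way round: the fork points down-slope, and the handle is centred over the post gap (top pixel ~(281,141), panel centre line ~281). I'll lower it onto the panel.

```bash
python3 -m pendant '[[0.15,0.05,-0.26,0,0,0],[0.3,0.05,-0.5,0,0,0],[0.4,0.05,-0.68,0,0,0],[0.43,0.05,-0.74,0,0,0],[0.43,0.05,-0.74,0,0,0]]'
python3 -c "
from lib import *
print(infoot(),F.T@r.get_state()['contact_force'],delta(.088,.0275))"
```

```text
time_s: 18.05
position: [0.6305, -0.0301, 0.1585]
orientation: [[-0.862, 0.506, -0.012], [0.011, -0.005, -1.0], [-0.506, -0.862, -0.001]]
contact_force: [-23.7, 3.3, 45.2]
width: 0.013
(array([0.1432, 0.0006, 0.0308]), [[-1.0, 0.007, 0.0], [-0.0, 0.001, -1.0], [-0.007, -1.0, -0.001]]) [ 1.98557476  3.0112971  50.99607774] [-1.78, -0.0, -1.18, -0.01, 0.05, -0.01]
```

```bash
python3 -m pendant '[[-0.06,0,0.1,0,0,0],[-0.06,0,0.1,0,0,0]]' && python3 -c "
from lib import *
print(infoot()[0],F.T@r.get_state()['contact_force'])" && python3 -m pendant '[[-0.17,0,-0.1,0,0,0],[-0.35,0,-0.2,0,0,0],[-0.52,0,-0.3,0,0,0],[-0.7,0.01,-0.4,0,0,0],[-0.87,0.01,-0.5,0,0,0],[-1.04,0.01,-0.6,0,0,0],[-1.04,0.01,-0.6,0,0,0]]' && python3 -c "
from lib import *
print(infoot(),F.T@r.get_state()['contact_force'])"
```

```text
time_s: 18.25
position: [0.6287, -0.0304, 0.158]
orientation: [[-0.865, 0.502, -0.013], [0.011, -0.006, -1.0], [-0.502, -0.865, 0.0]]
contact_force: [-4.8, 0.1, 8.0]
width: 0.0132
[0.1413 0.0003 0.0312] [-0.11867831  0.0414958   9.33019842]
time_s: 18.95
position: [0.6087, -0.0301, 0.1468]
orientation: [[-0.858, 0.514, -0.012], [0.011, -0.005, -1.0], [-0.514, -0.858, -0.001]]
contact_force: [-0.3, -0.0, 25.0]
width: 0.0131
(array([0.1184, 0.0004, 0.0315]), [[-1.0, 0.016, -0.0], [0.0, 0.001, -1.0], [-0.016, -1.0, -0.001]]) [12.28266384 -0.04936849 21.82319742]
```

```bash
python3 -m pendant '[[-0.05,0,0.08,0,0,0],[-0.2,0,0.0,0,0,0],[-0.35,0,-0.1,0,0,0],[-0.35,0,-0.1,0,0,0]]' && python3 -c "
from lib import *
print(infoot(),F.T@r.get_state()['contact_force'],r.get_state()['ft_torque'])
c=cam('side');v=cv2.cvtColor(c[0],cv2.COLOR_RGB2BGR);cv2.imwrite('pics/b4.png',cv2.resize(v[150:260,285:385],(545,600),interpolation=cv2.INTER_CUBIC))"
```

```text
time_s: 19.35
position: [0.5921, -0.0304, 0.1386]
orientation: [[-0.867, 0.498, -0.013], [0.011, -0.007, -1.0], [-0.498, -0.867, 0.001]]
contact_force: [-1.5, -0.3, -2.7]
width: 0.0126
(array([ 0.1   , -0.0002,  0.0327]), [[-1.0, -0.002, 0.001], [-0.001, -0.0, -1.0], [0.002, -1.0, 0.0]]) [-2.66882606 -0.35189974 -1.62496592] [ 0.02803482  0.78150926 -0.01019977]
```

View pics/b4.png

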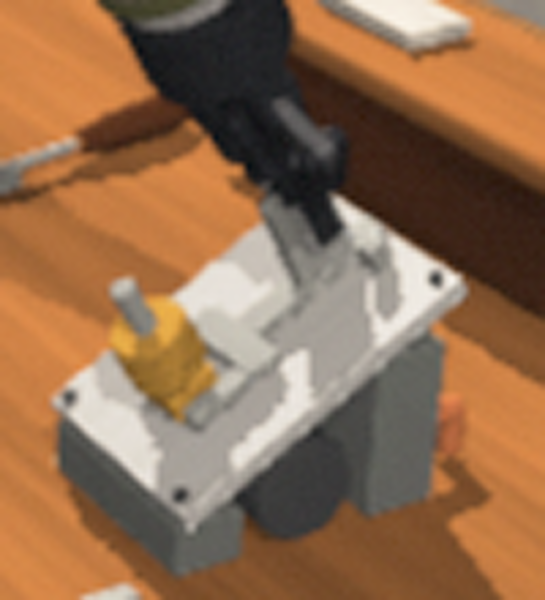

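The fork is sliding around the square under the nut, with almost no force. I'll continue to the mouth's floor.

```bash
python3 -m pendant '[[-0.12,0,-0.08,0,0,0],[-0.24,0,-0.15,0,0,0],[-0.34,0,-0.21,0,0,0],[-0.44,0,-0.27,0,0,0],[-0.44,0,-0.27,0,0,0]]' && python3 -c "
from lib import *
print(infoot(),F.T@r.get_state()['contact_force'])"
```

```text
time_s: 19.9
position: [0.5838, -0.0304, 0.1339]
orientation: [[-0.864, 0.503, -0.013], [0.011, -0.007, -1.0], [-0.503, -0.864, 0.0]]
contact_force: [3.7, -0.9, 0.3]
width: 0.013
(array([ 0.0904, -0.0003,  0.0328]), [[-1.0, 0.004, 0.001], [-0.001, 0.0, -1.0], [-0.004, -1.0, -0.0]]) [ 3.35463991 -0.89748078 -1.54445053]
```

```bash
python3 -m pendant '[[0,0,0,0,0,0],[0,0,0,0,0,0],[0,0,0,0,0,0],[-0.3,0,0.55,0,0,0],[-0.8,0,1.4,0,0,0],[-1.3,0,2.25,0,0,0],[-1.3,0,2.25,0,0,0]]' 45
python3 - <<'E'
from s2 import *
from lib import *
st=r.get_state();q0=st["joints"];print(np.round(q0,2),infoot()[0],F.T@st["contact_force"])
sp=lambda a:Ro.from_rotvec(F[:,2]*a).as_matrix()@R1
for h in(.026,.03,.034):
    v=[(t1(.0,.1)[0],R1)]+[(t1(0,.1)[0],sp(-a)) for a in(1.05,2.1,3.1)]+[(t1(0,h)[0],sp(-3.1))]+[(t1(0,h+.0032*a)[0],sp(-3.1+a)) for a in(1,2,3.1)]
    P,E=run(q0,v);a=np.vstack(P);print(h,E,np.minimum(a-lo,hi-a).min(0).round(2));
    for p,(x,A) in zip(P,v): pp,RR,_=fkj(p[-1]);print("  ",p[-1].round(2),np.abs(pp-x).max().round(4),np.abs(rv(A@RR.T)).max().round(3))
for x,A in v[:4]: print(((x-st["position"])/.025).round(2),(np.degrees(rv(A@st["orientation"].T))/8).round(2))
c=cam('side');v=cv2.cvtColor(c[0],cv2.COLOR_RGB2BGR);c2=cam('top');v2=cv2.cvtColor(c2[0],cv2.COLOR_RGB2BGR);cv2.imwrite('pics/b5.png',np.hstack([cv2.resize(v[150:260,285:385],(400,440),interpolation=cv2.INTER_CUBIC),cv2.resize(v2[130:240,230:330],(400,440))]))
E
```

```text
time_s: 20.6
position: [0.5492, -0.0306, 0.1915]
orientation: [[-0.865, 0.502, -0.013], [0.011, -0.006, -1.0], [-0.502, -0.865, -0.0]]
contact_force: [0.3, 0.2, -0.9]
width: 0.045
[-0.19  0.37  0.15  2.43  3.24  0.18  1.39] [ 0.0893 -0.001   0.1   ] [-0.15849289  0.1716293  -0.96810474]
0.026 0.08131516175869939 [2.17 0.73 0.56 0.   0.97 0.15 1.22]
   [-0.25  0.44  0.18  2.56  3.18  0.46  1.41] 0.058 0.081
   [-0.03  0.43 -0.13  2.56  2.84  0.45  0.68] 0.0452 0.063
   [ 0.19  0.45 -0.44  2.56  2.52  0.48 -0.07] 0.032 0.044
   [ 0.4   0.49 -0.73  2.56  2.27  0.56 -0.82] 0.0207 0.028
   [ 0.38  0.7  -0.72  2.56  2.35  0.73 -0.85] 0.0 0.0
   [ 0.19  0.64 -0.44  2.56  2.6   0.64 -0.11] 0.0106 0.014
   [-0.01  0.62 -0.16  2.56  2.87  0.6   0.61] 0.0242 0.033
   [-0.21  0.62  0.15  2.56  3.18  0.61  1.4 ] 0.0385 0.053
0.03 0.08131516175869939 [2.17 0.73 0.56 0.   0.97 0.15 1.22]
   [-0.25  0.44  0.18  2.56  3.18  0.46  1.41] 0.058 0.081
   [-0.03  0.43 -0.13  2.56  2.84  0.45  0.68] 0.0452 0.063
   [ 0.19  0.45 -0.44  2.56  2.52  0.48 -0.07] 0.032 0.044
   [ 0.4   0.49 -0.73  2.56  2.27  0
[... 267 characters left out ...]
 0.08131516175869939 [2.17 0.73 0.56 0.   0.97 0.15 1.21]
   [-0.25  0.44  0.18  2.56  3.18  0.46  1.41] 0.058 0.081
   [-0.03  0.43 -0.13  2.56  2.84  0.45  0.68] 0.0452 0.063
   [ 0.19  0.45 -0.44  2.56  2.52  0.48 -0.07] 0.032 0.044
   [ 0.4   0.49 -0.73  2.56  2.27  0.56 -0.82] 0.0207 0.028
   [ 0.38  0.68 -0.73  2.56  2.35  0.72 -0.85] 0.0019 0.002
   [ 0.19  0.62 -0.45  2.56  2.59  0.63 -0.1 ] 0.014 0.019
   [-0.    0.59 -0.17  2.56  2.86  0.59  0.62] 0.0274 0.038
   [-0.2   0.6   0.14  2.56  3.17  0.59  1.42] 0.0416 0.058
[-3.09  0.08 -1.79] [-0.    0.02 -0.  ]
[-3.09  0.08 -1.79] [ 3.77 -0.03 -6.51]
[-3.09  0.08 -1.79] [  7.54  -0.09 -13.02]
[-3.09  0.08 -1.79] [ 11.13  -0.14 -19.21]
```

View pics/b5.png

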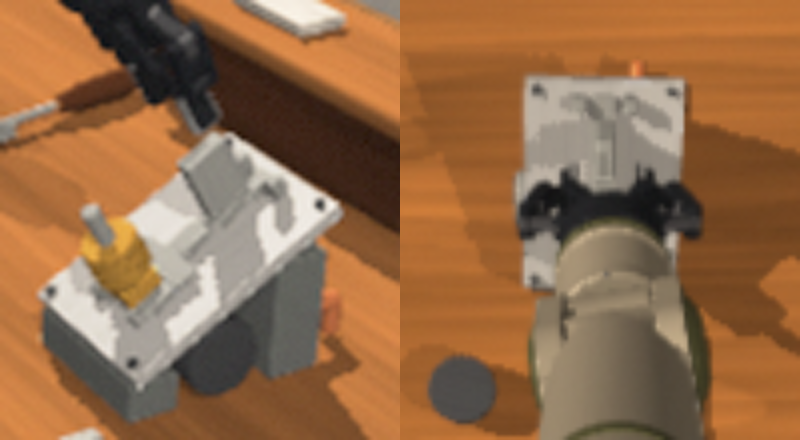

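```bash
cat > s3.py <<'E'
from s2 import *
sp=lambda a:Ro.from_rotvec(F[:,2]*a).as_matrix()@R1
def show(q0,v):
    P,E=run(q0,v);a=np.vstack(P);print(E,np.minimum(a-lo,hi-a).min(0).round(2))
    for p,(x,A) in zip(P,v): pp,RR,_=fkj(p[-1]);print("  ",p[-1].round(2),np.abs(pp-x).max().round(4),np.abs(rv(A@RR.T)).max().round(3))
    return P
def units(x,A):
    st=r.get_state(); return ((x-st["position"])/.025).round(2).tolist()+(np.degrees(rv(A@st["orientation"].T))/8).round(2).tolist()
E
python3 - <<'E'
from s3 import *
st=r.get_state();q0=st["joints"]
for b in(-4.2,-4.6):
    v=[(t1(.1,.1)[0],sp(-a)) for a in(1.05,2.1,3.14)]+[(t1(.1,.1)[0],sp(b)),(t1(0,.1)[0],sp(b)),(t1(0,.026)[0],sp(b)),(t1(0,.029)[0],sp(b+1.1)),(t1(0,.029)[0],sp(b)),(t1(0,.033)[0],sp(b+1.1)),(t1(0,.033)[0],sp(b)),(t1(0,.036)[0],sp(b+1.1))]
    show(q0,v)
for x,A in v[:2]: print(units(x,A))
E
```

```text
0.01766519027778455 [2.03 0.71 0.34 0.   1.01 0.04 0.83]
   [-0.1   0.36  0.    2.4   2.75  0.15  0.81] 0.0 0.0
   [ 0.06  0.36 -0.2   2.38  2.3   0.18  0.22] 0.0 0.0
   [ 0.27  0.39 -0.47  2.37  1.96  0.26 -0.48] 0.0 0.0
   [ 0.47  0.44 -0.75  2.35  1.8   0.38 -1.36] 0.0 0.0
   [ 0.54  0.55 -0.95  2.56  2.11  0.65 -1.76] 0.0137 0.018
   [ 0.49  0.76 -0.91  2.55  2.21  0.82 -1.8 ] 0.0 0.0
   [ 0.3   0.67 -0.61  2.56  2.45  0.69 -0.95] 0.004 0.005
   [ 0.5   0.76 -0.92  2.55  2.21  0.82 -1.79] 0.0 0.0
   [ 0.3   0.66 -0.62  2.56  2.44  0.68 -0.95] 0.0056 0.007
   [ 0.5   0.75 -0.93  2.55  2.2   0.82 -1.79] 0.0 0.0
   [ 0.31  0.65 -0.62  2.56  2.43  0.68 -0.94] 0.0066 0.009
0.015425668690624766 [2.   0.71 0.29 0.   1.01 0.04 0.47]
   [-0.1   0.36  0.    2.4   2.75  0.15  0.81] 0.0 0.0
   [ 0.06  0.36 -0.2   2.38  2.3   0.18  0.22] 0.0 0.0
   [ 0.27  0.39 -0.47  2.37  1.96  0.26 -0.48] 0.0 0.0
   [ 0.53  0.46 -0.83  2.35  1.76  0.43 -1.72] 0.0 0.0
   [ 0.57  0.57 -1.    2.56  2.07  0.68 -2.12] 0.0122 0.015
   [ 0.52  0.78 -0.96  2.55  2.18  0.85 -2.16] 0.0 0.0
   [ 0.33  0.68 -0.66  2.56  2.41  0.7  -1.31] 0.0023 0.003
   [ 0.52  0.78 -0.97  2.55  2.17  0.85 -2.16] 0.0 0.0
   [ 0.34  0.67 -0.67  2.56  2.4   0.7  -1.3 ] 0.0038 0.005
   [ 0.53  0.77 -0.97  2.55  2.17  0.84 -2.16] 0.0 0.0
   [ 0.34  0.66 -0.67  2.56  2.39  0.7  -1.3 ] 0.0048 0.006
[0.32, 0.02, 0.27, 3.77, -0.03, -6.51]
[0.32, 0.02, 0.27, 7.54, -0.09, -13.02]
```

```bash
python3 -m pendant '[[0.32,0.02,0.27,3.77,-0.03,-6.51],[0.32,0.02,0.27,3.77,-0.03,-6.51],[0.32,0.02,0.27,3.77,-0.03,-6.51],[0.32,0.02,0.27,3.77,-0.03,-6.51],[0.32,0.02,0.27,3.77,-0.03,-6.51],[0.32,0.02,0.27,3.77,-0.03,-6.51],[0.32,0.02,0.27,3.77,-0.03,-6.51],[0.32,0.02,0.27,7.54,-0.09,-13.02],[0.32,0.02,0.27,7.54,-0.09,-13.02],[0.32,0.02,0.27,7.54,-0.09,-13.02],[0.32,0.02,0.27,7.54,-0.09,-13.02],[0.32,0.02,0.27,7.54,-0.09,-13.02],[0.32,0.02,0.27,7.54,-0.09,-13.02],[0.32,0.02,0.27,7.54,-0.09,-13.02],[0.32,0.02,0.27,7.54,-0.09,-13.02]]' 65
python3 - <<'E'
from s3 import *
q0=r.get_state()["joints"];print(np.round(q0,2));b=-4.6
v=[(t1(.1,.1)[0],sp(-3.14)),(t1(.1,.1)[0],sp(b)),(t1(0,.09)[0],sp(b)),(t1(0,.026)[0],sp(b))]
show(q0,v)
for x,A in v: print(units(x,A))
E
```

```text
time_s: 22.2
position: [0.5584, -0.0302, 0.1951]
orientation: [[0.451, 0.499, -0.74], [0.856, -0.005, 0.517], [0.254, -0.866, -0.43]]
contact_force: [0.1, 0.5, 0.4]
width: 0.065
[ 0.12  0.37 -0.24  2.39  2.33  0.19  0.21]
0.01339941122906829 [2.   0.72 0.29 0.   1.92 0.09 0.47]
   [ 0.28  0.39 -0.48  2.37  1.95  0.27 -0.47] 0.0 0.0
   [ 0.53  0.46 -0.84  2.35  1.76  0.43 -1.72] 0.0 0.0
   [ 0.56  0.61 -1.    2.56  2.08  0.71 -2.13] 0.0107 0.013
   [ 0.52  0.78 -0.96  2.55  2.18  0.85 -2.16] 0.0 0.0
[0.0, 0.02, 0.07, 3.7, -0.05, -6.44]
[0.0, 0.02, 0.07, 8.93, -0.11, -15.49]
[-3.26, 0.06, -2.27, 8.93, -0.11, -15.49]
[-1.98, 0.04, -4.49, 8.93, -0.11, -15.49]
```

```bash
python3 -m pendant '[[0,0.02,0.07,3.7,-0.05,-6.44],[0,0.02,0.07,3.7,-0.05,-6.44],[0,0.02,0.07,3.7,-0.05,-6.44],[0,0.02,0.07,3.7,-0.05,-6.44],[0,0.02,0.07,3.7,-0.05,-6.44],[0,0.02,0.07,3.7,-0.05,-6.44],[0,0.02,0.07,3.7,-0.05,-6.44],[0,0.02,0.07,8.93,-0.11,-15.49],[0,0.02,0.07,8.93,-0.11,-15.49],[0,0.02,0.07,8.93,-0.11,-15.49],[0,0.02,0.07,8.93,-0.11,-15.49],[0,0.02,0.07,8.93,-0.11,-15.49],[0,0.02,0.07,8.93,-0.11,-15.49],[0,0.02,0.07,8.93,-0.11,-15.49],[0,0.02,0.07,8.93,-0.11,-15.49],[0,0.02,0.07,8.93,-0.11,-15.49],[0,0.02,0.07,8.93,-0.11,-15.49],[0,0.02,0.07,8.93,-0.11,-15.49]]'
python3 - <<'E'
from s3 import *
q0=r.get_state()["joints"];print(np.round(q0,2));b=-4.6
v=[(t1(0.01,.09)[0],sp(b)),(t1(0,.055)[0],sp(b)),(t1(0,.027)[0],sp(b))]
show(q0,v)
for x,A in v: print(units(x,A))
E
```

```text
time_s: 24.0
position: [0.5584, -0.0296, 0.1972]
orientation: [[0.088, 0.498, 0.863], [-0.994, -0.007, 0.106], [0.059, -0.867, 0.495]]
contact_force: [0.1, 0.4, 0.2]
width: 0.065
[ 0.56  0.46 -0.85  2.36  1.78  0.43 -1.72]
0.0024028370451385367 [1.99 0.85 0.29 0.   2.02 0.39 0.48]
   [ 0.58  0.6  -1.    2.55  2.05  0.69 -2.09] 0.0 0.0
   [ 0.54  0.71 -1.    2.56  2.13  0.8  -2.14] 0.002 0.002
   [ 0.53  0.79 -0.98  2.55  2.17  0.86 -2.15] 0.0 0.0
[-2.91, 0.03, -2.16, 0.02, -0.02, -0.03]
[-2.56, 0.03, -3.57, 0.02, -0.02, -0.03]
[-2.0, 0.02, -4.54, 0.02, -0.02, -0.03]
```

```bash
python3 -m pendant '[[-1,0.02,-0.7,0,0,0],[-2,0.03,-1.45,0,0,0],[-2.91,0.03,-2.16,0,0,0],[-2.91,0.03,-2.16,0,0,0],[-2.75,0.03,-2.9,0,0,0],[-2.56,0.03,-3.57,0,0,0],[-2.3,0.03,-4,0,0,0],[-2,0.02,-4.54,0,0,0],[-2,0.02,-4.54,0,0,0]]' 
python3 -c "
from lib import *
st=r.get_state();print(np.round(st['joints'],2),infoot()[0],F.T@st['contact_force'])"
```

```text
time_s: 24.9
position: [0.5085, -0.0285, 0.0825]
orientation: [[0.09, 0.497, 0.863], [-0.994, -0.007, 0.108], [0.059, -0.868, 0.493]]
contact_force: [0.3, 0.7, -0.0]
width: 0.0644
[ 0.68  0.94 -1.26  2.55  2.01  1.07 -1.95] [-0.0006  0.0007  0.0259] [ 0.22723867  0.70302692 -0.1382912 ]
```

```bash
python3 -m pendant '[[0,0,0,0,0,0],[0,0,0,0,0,0],[0,0,0,0,0,0],[0,0,0,0,0,0]]' 0 70 && python3 -c "
from lib import *
st=r.get_state();print(infoot()[0],F.T@st['contact_force'],F.T@st['ft_torque'])" && python3 -m pendant '[[-0.01,0,0.015,-0.46,0,0.8],[-0.02,0,0.03,-0.92,0.01,1.6],[-0.03,0,0.045,-1.38,0.02,2.4],[-0.035,0,0.06,-1.84,0.02,3.2],[-0.04,0,0.07,-2.3,0.03,4],[-0.05,0,0.085,-2.76,0.03,4.8],[-0.06,0,0.1,-3.22,0.04,5.58],[-0.06,0,0.1,-3.22,0.04,5.58]]' && python3 -c "
from lib import *
st=r.get_state();print(np.round(st['joints'],2),infoot(),F.T@st['contact_force'],F.T@st['ft_torque'])"
```

```text
time_s: 25.3
position: [0.5066, -0.0289, 0.0849]
orientation: [[0.089, 0.497, 0.863], [-0.994, -0.007, 0.107], [0.06, -0.867, 0.494]]
contact_force: [-4.9, 0.6, -0.3]
width: 0.0382
[-0.001   0.0002  0.0289] [-4.42443143  0.52678034  2.16379191] [ 0.25043236  1.51781346 -0.04160925]
time_s: 26.1
position: [0.5063, -0.0282, 0.0875]
orientation: [[0.731, 0.5, 0.465], [-0.534, -0.007, 0.846], [0.426, -0.866, 0.262]]
contact_force: [0.9, 3.5, -9.5]
width: 0.0378
[ 0.62  0.84 -1.11  2.56  2.09  0.94 -1.15] (array([0.0001, 0.0009, 0.0313]), [[0.852, -0.0, 0.524], [-0.524, -0.0, 0.852], [0.0, -1.0, -0.0]]) [-4.00490791  3.46247495 -8.60647747] [0.94126405 1.50165285 0.07035574]
```

```bash
python3 -m pendant '[[-0.01,0,0.015,-0.46,0,0.8],[-0.02,0,0.03,-0.92,0.01,1.6],[-0.03,0,0.045,-1.38,0.02,2.4],[-0.035,0,0.06,-1.84,0.02,3.2],[-0.04,0,0.07,-2.3,0.03,4],[-0.05,0,0.085,-2.76,0.03,4.8],[-0.06,0,0.1,-3.22,0.04,5.58],[-0.06,0,0.1,-3.22,0.04,5.58]]' && python3 -c "
from lib import *
st=r.get_state();print(np.round(st['joints'],2),infoot(),F.T@st['contact_force'],F.T@st['ft_torque'])
for n in ('side','top'):
  c=cam(n);v=cv2.cvtColor(c[0],cv2.COLOR_RGB2BGR);u=proj(foot+F@[.04,0,.02],c)[0].astype(int)
  globals()[n]=cv2.resize(v[u[1]-50:u[1]+50,u[0]-45:u[0]+45],(400,444),interpolation=cv2.INTER_CUBIC)
cv2.imwrite('pics/c1.png',np.hstack([side,top]))"
```

```text
time_s: 26.9
position: [0.5049, -0.027, 0.0899]
orientation: [[0.818, 0.501, -0.283], [0.329, -0.003, 0.944], [0.472, -0.865, -0.167]]
contact_force: [1.3, 7.8, -8.4]
width: 0.0381
[ 0.63  0.86 -1.15  2.56  2.07  0.96 -0.23] (array([0.0001, 0.002 , 0.0342]), [[0.941, 0.001, -0.34], [0.34, 0.004, 0.941], [0.002, -1.0, 0.003]]) [-3.17812851  7.83522786 -7.86507578] [1.71077962 1.33283317 0.00237973]
```

View pics/c1.png

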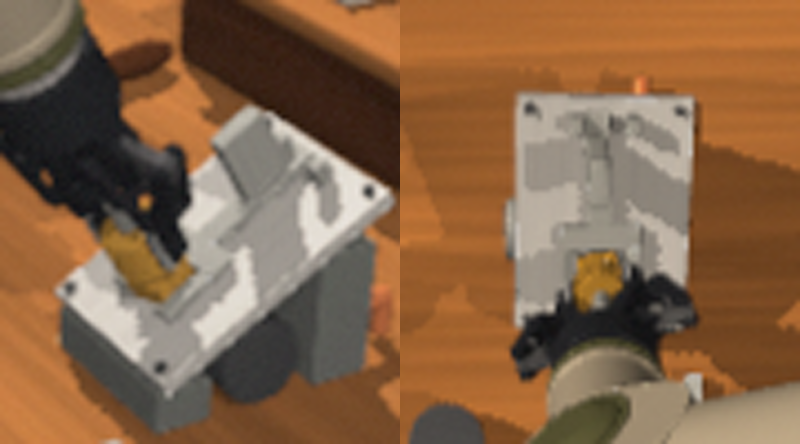

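The jaws are on the nut and the spanner lies straight on the stem, with its handle between the posts. Joint 7 alone is doing the turning, so I'll keep turning in the same grip.

```bash
python3 -m pendant '[[-0.01,-0.02,0.01,-0.46,0,0.8],[-0.02,-0.03,0.02,-0.92,0.01,1.6],[-0.03,-0.04,0.035,-1.38,0.02,2.4],[-0.035,-0.05,0.05,-1.84,0.02,3.2],[-0.04,-0.06,0.06,-2.3,0.03,4],[-0.05,-0.06,0.075,-2.76,0.03,4.8],[-0.06,-0.06,0.09,-3.22,0.04,5.58],[-0.06,-0.06,0.09,-3.22,0.04,5.58]]' && python3 -c "
from lib import *
st=r.get_state();print(np.round(st['joints'],2),infoot(),F.T@st['contact_force'],F.T@st['ft_torque'],st['width'])"
```

```text
time_s: 27.8
position: [0.5028, -0.0266, 0.0919]
orientation: [[0.284, 0.499, -0.819], [0.944, 0.004, 0.329], [0.167, -0.866, -0.47]]
contact_force: [-5.7, 15.0, -7.5]
width: 0.0381
[ 0.67  0.88 -1.21  2.56  2.04  0.99  0.71] (array([-0.0008,  0.0025,  0.037 ]), [[0.319, -0.001, -0.948], [0.948, 0.01, 0.319], [0.009, -1.0, 0.004]]) [-8.81396062 14.89217587 -3.56947176] [2.99038605 2.82713798 0.01032511] 0.03811199977288658
```

```bash
python3 -m pendant '[[-0.03,0.06,0,0,0,0],[-0.04,0.12,0.01,-0.46,0,0.8],[-0.05,0.12,0.02,-0.92,0.01,1.6],[-0.06,0.12,0.03,-1.38,0.02,2.4],[-0.06,0.12,0.04,-1.97,0.03,3.41],[-0.06,0.12,0.04,-1.97,0.03,3.41]]' && python3 -c "
from lib import *
st=r.get_state();print(np.round(st['joints'],2),infoot(),F.T@st['contact_force'],F.T@st['ft_torque'],st['width'])"
```

```text
time_s: 28.4
position: [0.5017, -0.0276, 0.093]
orientation: [[-0.18, 0.498, -0.848], [0.978, -0.006, -0.211], [-0.11, -0.867, -0.486]]
contact_force: [-10.0, 3.5, -2.0]
width: 0.0381
[ 0.69  0.92 -1.29  2.56  1.98  1.06  1.3 ] (array([-0.0011,  0.0014,  0.0385]), [[-0.222, -0.002, -0.975], [0.975, 0.001, -0.222], [0.001, -1.0, 0.002]]) [-9.65276176  3.35973185  3.28873924] [ 0.01799457  2.43532609 -0.12515556] 0.03806221673366539
```

```bash
python3 -m pendant '[[-0.01,0,0.01,-0.4,0,0.7],[-0.02,0,0.02,-0.8,0,1.4],[-0.02,0,0.03,-1.2,0.01,2.05],[-0.02,0,0.03,-1.2,0.01,2.05]]' && python3 -c "
from lib import *
st=r.get_state();print(np.round(st['joints'],2),infoot(),F.T@st['contact_force'],F.T@st['ft_torque'],st['tau'][6])"
```

```text
time_s: 28.8
position: [0.5011, -0.0271, 0.0934]
orientation: [[-0.444, 0.497, -0.746], [0.858, -0.006, -0.514], [-0.26, -0.868, -0.424]]
contact_force: [-9.3, 5.6, -4.6]
width: 0.0385
[ 0.69  0.93 -1.29  2.56  1.98  1.07  1.63] (array([-0.0015,  0.0019,  0.0391]), [[-0.524, -0.003, -0.852], [0.852, 0.001, -0.524], [0.002, -1.0, 0.002]]) [-10.38649057   5.45110403   0.73866207] [ 0.68707179  2.7582293  -1.23837467] 2.620203271508217
```

The torque jumped to -1.24 N m, so the nut is at its stop. I'll release, retreat along the axis and close the fingers for pushing the pin.

```bash
python3 -m pendant '[[0,0,0,0,0,0],[0,0,0,0,0,0],[0,0,0,0,0,0],[0,0,0,0,0,0],[-0.2,0,0.35,0,0,0],[-0.5,0,0.87,0,0,0],[-0.9,0,1.56,0,0,0],[-1.3,0,2.25,0,0,0],[-1.3,0,2.25,0,0,0]]' 62
python3 - <<'E'
from s3 import *
from lib import infoot
st=r.get_state();q0=st["joints"];print(np.round(q0,2),infoot(),F.T@st["contact_force"])
R0=st["orientation"]
for deg in(0,8,15,22):
    A=Ro.from_euler('y',np.radians(deg)).as_matrix()@R0
    v=[(foot+F@[0,.001,.105],A),(foot+F@[0,.001,.088],A),(foot+F@[0,.001,.076],A)]
    print(deg);show(q0,v);print([units(*z) for z in v])
E
```

```text
time_s: 29.7
position: [0.4773, -0.0286, 0.1557]
orientation: [[-0.445, 0.497, -0.745], [0.856, -0.009, -0.517], [-0.264, -0.868, -0.421]]
contact_force: [1.0, 0.2, -0.4]
width: 0.062
[ 0.75  0.69 -1.29  2.56  1.87  0.84  1.67] (array([9.100e-03, 1.000e-04, 1.049e-01]), [[-0.527, -0.003, -0.85], [0.85, -0.002, -0.527], [-0.0, -1.0, 0.004]]) [ 0.67224718  0.21947673 -0.85655216]
0
0.004618815772755885 [1.83 1.04 0.   0.   2.26 0.74 0.97]
   [ 0.72  0.69 -1.29  2.56  1.87  0.86  1.64] 0.0038 0.005
   [ 0.69  0.74 -1.27  2.56  1.9   0.9   1.62] 0.002 0.002
   [ 0.68  0.77 -1.26  2.56  1.93  0.93  1.61] 0.0 0.0
[[-0.32, 0.04, -0.18, 0.0, 0.0, 0.0], [0.02, 0.04, -0.77, 0.0, 0.0, 0.0], [0.26, 0.03, -1.18, 0.0, 0.0, 0.0]]
8
3.5207319559749095e-09 [1.83 0.98 0.03 0.05 2.45 0.59 0.69]
   [ 0.73  0.63 -1.22  2.46  1.59  0.7   1.94] 0.0 0.0
   [ 0.7   0.67 -1.2   2.46  1.64  0.73  1.9 ] 0.0 0.0
   [ 0.69  0.7  -1.19  2.45  1.68  0.75  1.88] 0.0 0.0
[[-0.32, 0.04, -0.18, -0.0, 1.0, -0.0], [0.02, 0.04, -0.77, -0.0, 1.0, -0.0], [0.26, 0.03, -1.18, -0.0, 1.0, -0.0]]
15
2.0061624270151235e-07 [1.84 0.95 0.08 0.1  2.35 0.54 0.38]
   [ 0.7   0.6  -1.14  2.37  1.3   0.65  2.25] 0.0 0.0
   [ 0.67  0.63 -1.11  2.37  1.35  0.65  2.2 ] 0.0 0.0
   [ 0.66  0.66 -1.09  2.36  1.39  0.66  2.17] 0.0 0.0
[[-0.32, 0.04, -0.18, -0.0, 1.88, 0.0], [0.02, 0.04, -0.77, -0.0, 1.88, 0.0], [0.26, 0.03, -1.18, -0.0, 1.88, 0.0]]
22
7.284856587408406e-08 [1.83 0.95 0.08 0.1  2.1  0.53 0.13]
   [ 0.7   0.63 -1.14  2.28  1.05  0.72  2.5 ] 0.0 0.0
   [ 0.67  0.65 -1.1   2.28  1.09  0.71  2.46] 0.0 0.0
   [ 0.65  0.67 -1.08  2.27  1.13  0.71  2.44] 0.0 0.0
[[-0.32, 0.04, -0.18, -0.0, 2.75, 0.0], [0.02, 0.04, -0.77, -0.0, 2.75, 0.0], [0.26, 0.03, -1.18, -0.0, 2.75, 0.0]]
```

```bash
python3 -m pendant '[[0,0,0,0,0.75,0],[0,0,0,0,1.5,0],[0,0,0,0,1.5,0],[0,0,0,0,1.5,0],[0,0,0,0,1.5,0]]' 0 60
python3 - <<'E'
from s3 import *
from lib import infoot,cam,proj
import cv2
st=r.get_state();print(np.round(st["joints"],2),infoot()[0],st["width"])
A=st["orientation"]
for h in(.1,.09,.08,.075): print(h,units(foot+F@[0,.001,h],A))
o=[]
for n,d in (('side',32),('top',40)):
  c=cam(n);v=cv2.cvtColor(c[0],cv2.COLOR_RGB2BGR).copy();u=proj(foot+F@[0.02,0,.04],c)[0].astype(int);k=400/(2*d)
  w=cv2.resize(v[u[1]-d:u[1]+d,u[0]-d:u[0]+d],(400,400),interpolation=cv2.INTER_CUBIC)
  for h in(.02,.03,.052,.062,.082):
     p=((proj(foot+F@[0,.02,h],c)[0]-u+d)*k).astype(int); q=((proj(foot+F@[0,.028,h],c)[0]-u+d)*k).astype(int); cv2.line(w,p,q,(0,0,255) if h in(.02,.052,.082) else (255,0,0),1)
  o.append(w)
cv2.imwrite('pics/d1.png',np.hstack(o))
E
```

```text
time_s: 30.2
position: [0.4766, -0.0282, 0.1528]
orientation: [[-0.491, 0.302, -0.817], [0.856, -0.007, -0.517], [-0.161, -0.953, -0.255]]
contact_force: [0.0, 0.7, 0.6]
width: 0.0002
[ 0.74  0.62 -1.18  2.41  1.42  0.66  2.14] [0.007  0.0005 0.1028] 0.00017499988601534487
0.1 [-0.19, 0.02, -0.24, 0.0, 0.0, 0.0]
0.09 [0.01, 0.02, -0.58, 0.0, 0.0, 0.0]
0.08 [0.21, 0.02, -0.93, 0.0, 0.0, 0.0]
0.075 [0.31, 0.02, -1.1, 0.0, 0.0, 0.0]
```

View pics/d1.png

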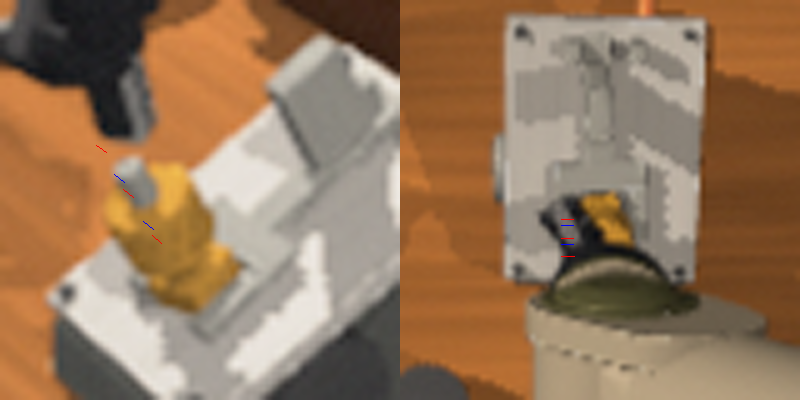

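The nut is visibly raised: the pin stub now shows about two thirds of its earlier length. The spanner is still in place. I'll push the pin down now.

```bash
python3 -m pendant '[[-0.19,0.02,-0.24,0,0,0],[-0.1,0.02,-0.4,0,0,0],[0.01,0.02,-0.58,0,0,0],[0.01,0.02,-0.58,0,0,0]]' && python3 -c "
from lib import *
st=r.get_state();print(infoot()[0],F.T@st['contact_force'])" && python3 -m pendant '[[0.05,0,-0.09,0,0,0],[0.1,0,-0.17,0,0,0],[0.1,0,-0.17,0,0,0]]' && python3 -c "
from lib import *
st=r.get_state();print(infoot()[0],F.T@st['contact_force'])"
```

```text
time_s: 30.7
position: [0.4776, -0.0274, 0.1384]
orientation: [[-0.491, 0.302, -0.817], [0.856, -0.006, -0.517], [-0.161, -0.953, -0.256]]
contact_force: [0.0, 0.6, 0.4]
width: -0.0001
[0.0007 0.0013 0.0898] [0.19795347 0.64892005 0.3119482 ]
time_s: 31.0
position: [0.4798, -0.0274, 0.1347]
orientation: [[-0.491, 0.302, -0.817], [0.856, -0.006, -0.517], [-0.161, -0.953, -0.256]]
contact_force: [-2.0, -0.4, 3.3]
width: -0.0001
[0.0007 0.0013 0.0854] [-0.09306157 -0.42603474  3.91448492]
```

```bash
python3 -m pendant '[[0.06,0,-0.1,0,0,0],[0.12,0,-0.2,0,0,0],[0.17,0,-0.3,0,0,0],[0.17,0,-0.3,0,0,0],[0.17,0,-0.3,0,0,0]]' && python3 -c "
from lib import *
st=r.get_state();print(infoot()[0],F.T@st['contact_force'])"
```

```text
time_s: 31.5
position: [0.4831, -0.027, 0.1286]
orientation: [[-0.492, 0.304, -0.816], [0.855, -0.007, -0.519], [-0.164, -0.953, -0.256]]
contact_force: [-20.5, -1.6, 41.8]
width: -0.0002
[0.0005 0.0018 0.0786] [ 3.20103248 -1.89050395 46.40663018]
```

```bash
python3 -m pendant '[[0,0,0,0,0,0],[-0.01,0,0.017,0,0,0],[-0.01,0,0.017,0,0,0],[-0.01,0,0.017,0,0,0],[-0.01,0,0.017,0,0,0],[-0.01,0,0.017,0,0,0],[-0.01,0,0.017,0,0,0]]' | grep contact; P='from lib import *
st=r.get_state();print(infoot()[0],F.T@st["contact_force"])'; python3 -c "$P"
for i in 1 2 3; do python3 -m pendant '[[-0.01,0,0.017,0,0,0],[-0.01,0,0.017,0,0,0]]' >/dev/null; python3 -c "$P"; done
```

```text
contact_force: [-16.8, -1.0, 33.9]
[0.0006 0.0017 0.0788] [ 2.40590208 -1.21192164 37.74517482]
[0.0006 0.0016 0.0789] [ 2.77197574 -2.07605991 30.5767792 ]
[0.0007 0.0015 0.0792] [ 1.05350569 -0.51558457 23.60428661]
[0.0007 0.0014 0.0794] [ 0.71665703 -0.76674421 17.22050319]
```

```bash
P='from lib import *
st=r.get_state();print(infoot()[0],F.T@st["contact_force"])'
for i in 1 2 ; do python3 -m pendant '[[-0.01,0,0.017,0,0,0],[-0.01,0,0.017,0,0,0]]' >/dev/null; python3 -c "$P"; done
for i in 1 2 3 4; do python3 -m pendant '[[-0.03,0,0.052,0,0,0],[-0.03,0,0.052,0,0,0],[-0.03,0,0.052,0,0,0]]' >/dev/null; python3 -c "$P"; done
```

```text
[0.0008 0.0014 0.0796] [ 0.59113117 -0.21124174 10.33801963]
[0.0008 0.0013 0.0799] [ 0.38296924 -0.31398558  6.06161339]
[0.0007 0.0013 0.0814] [-0.02028749  0.20856859  6.10113541]
[0.0008 0.0012 0.0829] [-0.60955126  0.91859171  4.57082469]
[0.0008 0.0012 0.0844] [-0.48912719  0.72388556  5.05705006]
[0.0008 0.0012 0.0859] [-0.78775231  0.75891138  4.43622254]
```

```bash
P='from lib import *
st=r.get_state();print(infoot()[0],F.T@st["contact_force"])'
for i in 1 2 3 4; do python3 -m pendant '[[-0.02,0,0.035,0,0,0],[-0.02,0,0.035,0,0,0]]' >/dev/null; python3 -c "$P"; done
```

```text
[0.0007 0.0012 0.0869] [-0.01633916  0.35473984  2.48266344]
[0.0008 0.0012 0.088 ] [-0.02904007 -0.04634495  3.35641076]
[0.0008 0.0012 0.089 ] [-0.41425725  1.29304906  2.66010311]
[0.0008 0.0009 0.0899] [-0.69798293 -0.33019101 -0.48154625]
```

The pin moved 9.5 mm between free contact (h≈89.3 mm) and the hard stop (h≈79.7 mm). It was held at the stop for over a second and then sprang back out. I'll retreat and run the last check.

```bash
python3 -m pendant '[[-0.2,0,0.5,0,0,0],[-0.4,0.5,1.5,0,0,0],[-0.4,2,3.5,0,0,0],[-0.4,4,5,0,0,0],[-0.4,6,6,0,0,0],[-0.4,8,7,0,0,0],[-0.4,10,7,0,0,0],[-0.4,10,7,0,0,0],[-0.4,10,7,0,0,0]]'
python3 - <<'E'
from lib import *
st=r.get_state();print(st["joints"].round(2),st["contact_force"])
o=[];f2=foot+F[:,2]*.003
for n,d in (('side',40),('top',40)):
  c=cam(n);v=cv2.cvtColor(c[0],cv2.COLOR_RGB2BGR);u=proj(foot+F@[0.04,0,.02],c)[0].astype(int);k=400/(2*d)
  w=cv2.resize(v[u[1]-d:u[1]+d,u[0]-d:u[0]+d],(400,400),interpolation=cv2.INTER_CUBIC)
  for X in([.088-.018,0,.06],[.088+.018,0,.06],[.088-.053,.03,.008],[.088-.053,-.03,.008],[.088-.11,-.03,.008],[.123,0,.008],[0,0,.082]):
     cv2.circle(w,((proj(f2+F@X,c)[0]-u+d)*k).astype(int),3,(0,0,255),1)
  o.append(w)
cv2.imwrite('pics/e1.png',np.hstack(o))
E
```

```text
time_s: 36.1
position: [0.4672, 0.2282, 0.3154]
orientation: [[-0.496, 0.305, -0.813], [0.854, -0.001, -0.521], [-0.159, -0.952, -0.26]]
contact_force: [0.0, 0.2, 0.1]
width: 0.0002
[ 0.27  0.35 -1.22  2.1   0.79  0.87  2.28] [0.00401744 0.17202766 0.12649341]
```

Run:
```python
from lib import *
c=cam('side');im=c[0]
h=cv2.cvtColor(im,cv2.COLOR_RGB2HSV)
def brass(hh,roi):
    x,y,w,k=roi;m=((hh[...,0]>15)&(hh[...,0]<28)&(hh[...,1]>170)&(hh[...,2]>110)).astype(np.uint8)[y:y+k,x:x+w]
    n,l,s,_=cv2.connectedComponentsWithStats(m);i=1+s[1:,4].argmax();return (s[i][:4]+[x,y,0,0]).tolist(),int(s[i][4])
old=cv2.cvtColor(cv2.imread('pics/side0.png'),cv2.COLOR_BGR2HSV)
print("brass now",brass(h,(295,185,40,50)),"start",brass(old,(295,185,40,50)))
f=foot+F[:,2]*.0035
for z in(.02,.052,.062,.082):print(z,proj(f+F@[0,0,z],c).round(1).tolist())
b=cv2.imread('pics/b5.png')[:,:400];b=cv2.cvtColor(cv2.resize(b,(100,110),interpolation=cv2.INTER_AREA),cv2.COLOR_BGR2GRAY).astype(np.float32)
n=cv2.cvtColor(im,cv2.COLOR_RGB2GRAY)[150:260,285:385].astype(np.float32)
u=(proj(f+F@[.088,0,.034],c)[0]-[285,150]).astype(int);print(u)
t=b[u[1]-9:u[1]+14,u[0]-11:u[0]+12];R=cv2.matchTemplate(n,t,cv2.TM_CCOEFF_NORMED);_,mx,_,l=cv2.minMaxLoc(R);print("fin shift px",l[0]-(u[0]-11),l[1]-(u[1]-9),mx)
# bystanders: frame difference vs start, top view
T=cam('top')[0];d=cv2.absdiff(cv2.cvtColor(T,cv2.COLOR_RGB2GRAY),cv2.cvtColor(cv2.imread('pics/top0.png'),cv2.COLOR_BGR2GRAY))
for nm,(x,y) in dict(narrow=(190,215),bev=(168,138),rivets=(144,169),tin=(245,227),punch=(302,227),mallet=(372,130),glue=(402,163)).items(): print(nm,d[y-14:y+14,x-14:x+14].mean().round(1))
```

```text
brass now ([304, 202, 21, 23], 238) start ([305, 204, 20, 22], 209)
0.02 [[316.4, 217.2]]
0.052 [[311.8, 209.8]]
0.062 [[310.4, 207.4]]
0.082 [[307.4, 202.5]]
[53 43]
fin shift px 0 0 0.8928713798522949
narrow 40.4
bev 2.1
rivets 4.2
tin 5.3
punch 2.4
mallet 2.1
glue 2.2
```

```bash
python3 -c "
from workcell import r
print(r.get_state()['qvel'].round(3)); print(r.sign_off())"
```

```text
[ 0.018  0.001 -0.001  0.001 -0.002 -0.002 -0.   ]
the job is handed in; nothing more can be done
None
```

I finished the job and handed it in at about 36 s. The wide spanner is on the square stem with its handle between the posts, the nut is unscrewed to its stop, and the pin was pushed right in and let out again. No verdict was reported.

**Checks that agreed:**
- **Spanner:** template matching of its fin in the side view showed no shift between its release on the stem and the end (match score 0.89).
- **Nut:** I turned the tool about 3.6 rad in one grip, some of it slack, until the torque rose to 1.2 N m at the stop. In the side view the brass outline's top edge rose 2 px, against about 2.4 px expected for 10 mm.
- **Pin:** it travelled about 9.5 mm to a hard stop and was held there for over a second. It followed the fingers back out, with contact lost at its starting height.
- **Bystanders:** six of the seven look unchanged in the top view.

**Checks that failed or disagreed:**
- **Narrow spanner:** in the last top view its spot looked different (difference 40, against 2–5 for the others). I think the arm was hiding it, as I never worked near it, but I did not confirm that.
- **Last picture:** my final overlay could not be viewed because the 12-picture limit was reached, so those checks are numbers only.
- **Height offset:** contact heights on the panel and pin came out 4–7 mm above my camera estimate.
- **Forces and limits:** the fingers pressed the pin's stop with up to 46 N, and the spanner first met the panel at about 51 N. Both are well under the 120 N wrist limit, but above 40 N if the body limit counts such contacts. Joint 6 once read 0.106 against its 0.11 lower limit.
- **Detour:** I first brought the spanner in back to front and had to turn it half round before placing it.

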